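# Sort handed brackets into their side bays

## Task

Sort the two bare aluminium brackets by hand: the left-hand one into the left bay, the right-hand one into the right bay, nose first and base plate down (seen from the end tab towards the nose, a left-hand bracket has its side flange on the left). Push each one in under the roof until it rests square against the adjustable stop inside, gently enough that the stop keeps its setting, and leave the tools around as they lie.

Things in the scene. Friction and masses are not known exactly. Their poses are not given: they have to be found in the camera images.
- left_bracket: left-hand bracket, bare cast aluminium, 110 x 60 mm, about 0.25 kg, base plate 8 mm thick. Origin: centre of its underside; x points from end tab to nose, z up. End tab across the full width at the -x end: 32 mm high, 8 mm thick, back face at x = -55 mm. Mirror image of the other one: its side flange stands on the +y edge (left hand +y, right hand -y).
- right_bracket: right-hand bracket, bare cast aluminium, 110 x 60 mm, about 0.25 kg, base plate 8 mm thick. Origin: centre of its underside; x points from end tab to nose, z up. End tab across the full width at the -x end: 32 mm high, 8 mm thick, back face at x = -55 mm. Mirror image of the other one: its side flange stands on the -y edge (left hand +y, right hand -y).
- left_bay: left bay, a plywood pigeonhole screwed to the worktop, no floor. Origin: on the worktop, centre of its open mouth; x points straight in, z up. Inside 80 wide, 110 high, 175 mm deep; walls 10, roof 8 mm thick. Roof and full walls begin 30 mm behind the mouth; the first 30 mm have side walls 40 mm high, no roof. On the roof a fixed blue sample left-hand bracket, up to 166 mm above the worktop.
- right_bay: right bay, a plywood pigeonhole screwed to the worktop, no floor. Origin: on the worktop, centre of its open mouth; x points straight in, z up. Inside 80 wide, 110 high, 175 mm deep; walls 10, roof 8 mm thick. Roof and full walls begin 30 mm behind the mouth; the first 30 mm have side walls 40 mm high, no roof. On the roof a fixed blue sample right-hand bracket, up to 166 mm above the worktop.
- left_flange (a point): top of the left-hand bracket's side flange, 48 mm above its underside, at x = -42, y = +26 mm of the bracket. The flange is 8 mm thick, 110 mm long, 48 mm high from the tab to x = -28 mm, then slopes to 19 mm at the nose; it can be pinched.
- right_flange (a point): top of the right-hand bracket's side flange, 48 mm above its underside, at x = -42, y = -26 mm of the bracket. The flange is 8 mm thick, 110 mm long, 48 mm high from the tab to x = -28 mm, then slopes to 19 mm at the nose; it can be pinched.
- left_zone (a point): middle of the zone where the left bay's stop may be set: 130 mm behind the mouth, 20 mm high. The stop is a dark steel pad on the centre line, 44 mm wide, 2 to 38 mm high; its face lies 115 to 145 mm behind the mouth, differently in each bay and each time, and is not reported. Only friction holds it: it slides back from about 11 N.
- right_zone (a point): middle of the zone where the right bay's stop may be set: 130 mm behind the mouth, 20 mm high. The stop is a dark steel pad on the centre line, 44 mm wide, 2 to 38 mm high; its face lies 115 to 145 mm behind the mouth, differently in each bay and each time, and is not reported. Only friction holds it: it slides back from about 11 N.
- sanding_block: black and grey sanding block, loose bystander; origin: centre of its underside
- driver_3: stubby green screwdriver, loose bystander; origin: centre of its underside
- tape_measure: orange tape measure, loose bystander; origin: centre of its underside
- spanner_1: combination spanner, loose bystander; origin: centre of its underside
- clamp_fixture: drilling fixture fixed to the worktop, an obstacle: board 120 (x) x 200 (y) mm, 18 mm high, with fences up to 48 mm; on its -y half a toggle clamp whose red lever stands up to 194 mm. Origin: centre of its underside
- tool_box: green steel tool box, closed, an obstacle: 160 (x) x 303 (y) x 172 mm high. Origin: centre of its underside

How it is judged (in metres and radians):
At the end, for the whole second after the job is handed in: Each bracket lies in the bay of its own hand, base plate down, nose first and at rest, the middle of its nose within 4 mm of the stop pad (x of left_stop_c0 in the frame of left_bracket between 0.055 and 0.065 m and y of left_bracket in the frame of left_bay between -0.02 and 0.02 m and x of left_bracket in the frame of left_bay between 0.055 and 0.1 m and angle between each of left_bracket, right_bracket's own z axis and vertical below 0.1 rad and linear speed of each of left_bracket, right_bracket below 0.01 m/s and x of right_stop_c0 in the frame of right_bracket between 0.055 and 0.065 m and y of right_bracket in the frame of right_bay between -0.02 and 0.02 m and x of right_bracket in the frame of right_bay between 0.055 and 0.1 m); the robot touches nothing.
It fails at once if the left stop is driven back more than 5 mm (distance of left_stop_c0 from where it was at the start of the episode above 0.005 m).
It fails at once if the right stop is driven back more than 5 mm (distance of right_stop_c0 from where it was at the start of the episode above 0.005 m).
It fails at once if a loose tool is moved more than 30 mm (distance of any of sanding_block, driver_3, tape_measure, spanner_1 from where it was at the start of the episode above 0.03 m).
It also fails if it takes over 72 s, if anything falls off the work surface, if the arm or the gripper's body presses on something with over 40 N, if the wrist force passes 120 N, or if a joint passes its speed limit or range.

## Robot

A 7-joint arm with a two-finger parallel gripper is mounted at the origin on a cart in front of the work surface, level with it; the furniture and walls round the work are solid. World frame = base frame: x ahead of the robot, y to its left, z up, the work surface at z = 0. Lengths are in m, angles in degrees, forces in N, time in s.
With the tool pointing down it reaches from about 0.425 to 1.025 m from the base axis. Payload 9.4 kg.
Tool frame: the origin (TCP) lies on the centre line of the jaws, within the pads' length; the fingertips stand 25 mm ahead of it and the grasp point (between the pads) lies 6 mm ahead of it; z points along the fingers, y is the direction in which the jaws open and shut (so a half turn about z gives the same grasp; the last joint's range is limited). The gripper opens to 93 mm and grips with 3 to 60 N. Pads are 15 mm wide; open, the fingers measure 128 mm over their backs; the gripper's body (75 mm by 188 mm) begins 65 mm behind the grasp point.
Start: joints at [-67.592, 34.337, -0.143, 91.639, 0.103, 54.024, -4.572], TCP at [0.327, 0.647, 0.244] pointing down, gripper open.
Joint ranges: [-147.43, 147.43], [-19.82, 112.94], [-74.19, 73.91], [6.32, 146.72], [-59.91, 239.91], [6.04, 106.73], [-150.56, 150.56]. Speed limits (degrees/s): [127.2, 127.2, 172.46, 172.46, 180, 180, 180].

## Interface

Orientations are given as a 3x3 rotation matrix whose columns are the frame's x, y, z axes.
In Python, from cell import r gives the robot as it stands.
- The arm moves only by the tool servo_tool, never from a script. Its argument "increments" is a list of rows, each an object with "xyz": the shift along the tool's x, y, z in mm, a list of three; "turn": the turn, a rotation vector about the tool's x, y, z in degrees, a list of three; "gripper": the opening, from 0 (shut) to 1 (fully open). In form: [{"xyz": [dx, dy, dz], "turn": [rx, ry, rz], "gripper": gripper}, ...]. A call has 1 to 5 rows; each row is the pose to reach, as a shift and turn from the pose measured when the call began, along the tool's axes at that moment; what a row does not reach only later rows make up. A row lasts 1/8 s, in which the tool goes at most 62.5 mm and 10.7 degrees, less where a joint would pass 70% of its speed; a pose out of reach is approached as far as the arm can. A call with a gripper value outside its range is refused whole. The fingers move at their own pace and stop on an object; the grip force is fixed at half the most. Time passes only in rows, so rows that repeat a pose let the fingers close. It gives the time, the measured TCP pose, the force and the opening at its end, in the units of the state.
- r.observe(): the state, without advancing time (a new reading comes with each control period).
- r.capture(name): name is "side" or "top" or "wrist"; returns a dict with "img" (480x640x3 uint8, red, green, blue), "z_map" (480x640 float32, m along the optical axis (not along the pixel's ray), 0 where there is no reading), "fx", "fy", "cx", "cy" (pixels), "xyz" and "rotation" of the camera in the world; the wrist camera has in their place "mount" (4x4, takes a point from camera to tool coordinates, whose origin is the TCP and whose axes are the flange's). Camera axes: x right, y up, looking along -z (the intrinsics and any distortion apply to the point x, -y, -z); pixel columns grow to the right and rows downward; lengths in m; the calibration is good to about 2 mm. A picture is of the moment at which its call begins: read the wrist's pose just before it.
- r.sign_off(): hands the job in, once; it reports no verdict.
Trained networks look in the newest picture that a camera, given by its name, has taken for a name from the list of things; names that differ only in an ending like _2 or _b are one class to them, and where a whole thing is asked for, a point or a joint stands for the part that bears it (a point fixed in the world has none). Each returns a list of dicts, best first, with "conf" (0 to 1); they miss things now and then, are a little off and sometimes report something else, mostly with a low value. They report only what shows in the picture. A call takes as long as a camera call.
- r.look_for(query, camera): "location" ([x, y, z] in m, in the coordinates of the camera as it stood for that picture, good to about 4 mm: the middle of the surface that is visible of it).
The state is a dict: "time": time; "joint_positions": joint angles; "joint_vel": joint speeds; "joint_efforts": joint torques, N m; "tcp_pos": TCP position; "tool_rot": TCP orientation; "contact_force": force on the tool from outside, world axes, zero at the start; "wrist_torque": the same for the moment, N m; "grip_width": opening from 0.0 (shut) to 1.0 (fully open).
Only numpy, scipy, OpenCV 4.12 (cv2) and the standard library are available. Lean on these libraries where they do the work, as an engineer would, in place of code of your own. Each camera call takes 0.05 s, during which the arm holds its last target.

## Working session

There is one attempt and no reset: what is moved stays moved. The work goes in short steps, Python scripts to look and compute and a tool call to move; the robot and the scene stay as the last step left them, time stands still between calls to the robot, and variables do not carry over. Pictures are saved under pics/ and viewed, and the job is handed in when it is done.

Besides the shell and the picture viewer there is one more tool, called after "Emit:" as name([rows], argument=value, ...), one row to a line, values as JSON. servo_tool: Moves the arm, as the interface text tells. Its arguments: {"type":"object","properties":{"increments":{"type":"array","items":{"type":"object","properties":{"xyz":{"type":"array","items":{"type":"number"}},"turn":{"type":"array","items":{"type":"number"}},"gripper":{"type":"number"}}}}},"required":["increments"]}

```bash
ls; mkdir -p pics
cat > h.py <<'E'
import numpy as np, cv2
from cell import r
def save(c,n): cv2.imwrite(f"pics/{n}.png",c["img"][:,:,::-1])
def campose(c,s=None):
    if "xyz" in c: return np.array(c["xyz"]),np.array(c["rotation"])
    M=np.array(c["mount"]); R=np.array(s["tool_rot"]); 
    return np.array(s["tcp_pos"])+R@M[:3,3], R@M[:3,:3]
def cloud(c,s=None):
    p,R=campose(c,s); z=c["z_map"]; v,u=np.mgrid[0:480,0:640]
    P=np.stack([(u-c["cx"])/c["fx"]*z,-(v-c["cy"])/c["fy"]*z,-z],-1)
    W=P@R.T+p; W[z==0]=np.nan
    return W
E
python3 - <<'E'
from h import *
s=r.observe(); print(s)
for n in ["side","top","wrist"]:
    s=r.observe(); c=r.capture(n); save(c,n+"0"); np.savez(f"{n}0.npz",W=cloud(c,s))
    print(n,{k:v for k,v in c.items() if k not in("img","z_map")})
    p,R=campose(c,s)
    if n!="wrist":
      for q in ["left_bracket","right_bracket","left_bay","right_bay","left_flange","right_flange","left_zone","right_zone","sanding_block","driver_3","tape_measure","spanner_1","clamp_fixture","tool_box"]:
        for d in r.look_for(q,n)[:2]: print(n,q,round(d["conf"],2),(p+R@np.array(d["location"])).round(3))
E
```

```text
pics
{'time': 0.0, 'joint_positions': array([-67.59147562,  34.38501501,  -0.14315331,  91.68109501,
         0.10393887,  54.02392336,  -4.57037507]), 'joint_vel': array([ 0.0074966 ,  0.04053984,  0.06186751,  0.10885436, -0.06680377,
        0.06285354,  0.0220082 ]), 'joint_efforts': array([ 1.31929159e-03, -7.65080667e+01,  1.49791002e+00, -2.52335769e+01,
       -5.23397641e-02,  1.71168608e-02,  1.22667298e-04]), 'tcp_pos': array([0.32675792, 0.6466805 , 0.24275329]), 'tool_rot': array([[-8.92589232e-01,  4.50870456e-01, -5.42401629e-04],
       [ 4.50870747e-01,  8.92588034e-01, -1.47351702e-03],
       [-1.80224086e-04, -1.55979845e-03, -9.99998767e-01]]), 'contact_force': array([0.54621967, 0.00793133, 0.53539531]), 'wrist_torque': array([-0.01012854,  0.0638673 ,  0.01899281]), 'grip_width': 0.9998758592894399}
side {'fx': 451.9501117183833, 'fy': 451.9501117183833, 'cx': 316.24109571593715, 'cy': 243.54363405270615, 'xyz': array([ 0.02918751, -0.77753091,  0.66469903]), 'rotation': array([[ 0.83960279,  0.30582932, -0.44892714],
       [-0.54309146,  0.45602787, -0.705046
[... 1525 characters left out ...]
ng_block 0.74 [0.408 0.03  0.026]
top driver_3 0.64 [0.5   0.382 0.119]
top driver_3 0.5 [ 0.396 -0.307  0.019]
top tape_measure 0.65 [ 0.431 -0.389  0.058]
top spanner_1 0.57 [ 0.324 -0.356  0.007]
top spanner_1 0.41 [ 0.43  -0.388  0.059]
wrist {'fx': 367.9257542306238, 'fy': 367.9257542306238, 'cx': 318.71035378936466, 'cy': 231.63212321128097, 'mount': array([[ 2.54363479e-04,  9.69825089e-01,  2.43801625e-01,
         6.70429562e-02],
       [ 9.99999803e-01, -1.06755399e-04, -6.18656109e-04,
        -2.67189335e-06],
       [-5.73961076e-04,  2.43801734e-01, -9.69824925e-01,
        -1.41764889e-01],
       [ 0.00000000e+00,  0.00000000e+00,  0.00000000e+00,
         1.00000000e+00]])}
```

View pics/top0.png

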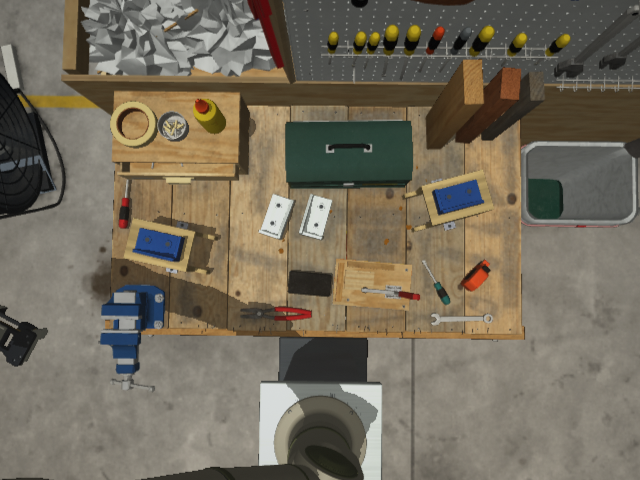

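View pics/side0.png

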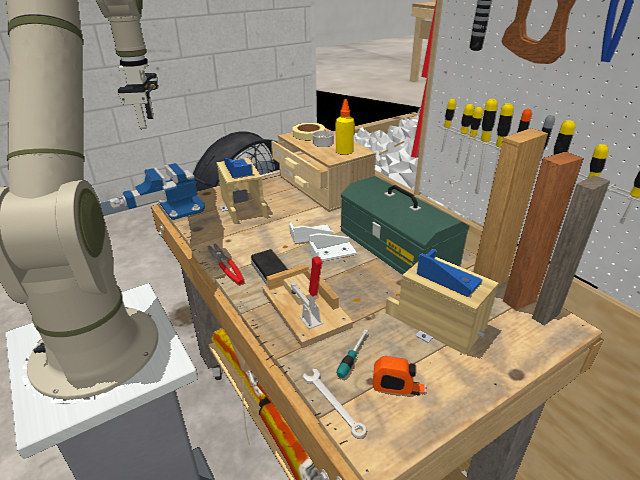

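View pics/wrist0.png

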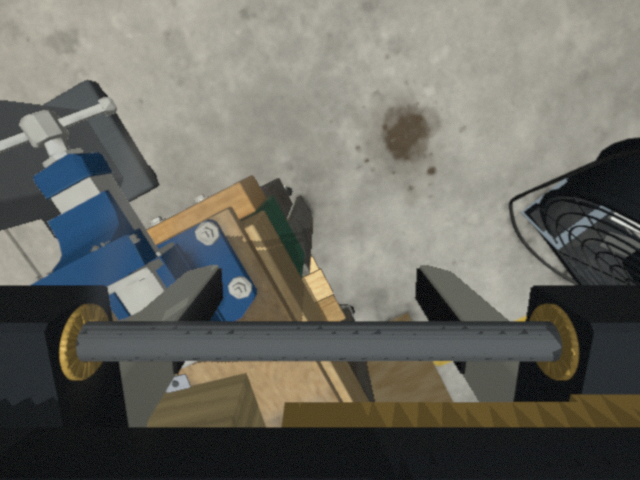

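Run:
```python
import cv2
a=cv2.imread("pics/top0.png")
b=cv2.imread("pics/side0.png")
cv2.imwrite("pics/z1.png",cv2.resize(a[185:245,250:345],None,fx=8,fy=8,interpolation=cv2.INTER_CUBIC))
cv2.imwrite("pics/z2.png",cv2.resize(a[205:285,115:225],None,fx=7,fy=7,interpolation=cv2.INTER_CUBIC))
cv2.imwrite("pics/z3.png",cv2.resize(a[160:240,395:505],None,fx=7,fy=7,interpolation=cv2.INTER_CUBIC))
cv2.imwrite("pics/z4.png",cv2.resize(b[210:270,270:370],None,fx=8,fy=8,interpolation=cv2.INTER_CUBIC))
```

```text
(no output)
```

View pics/z1.png

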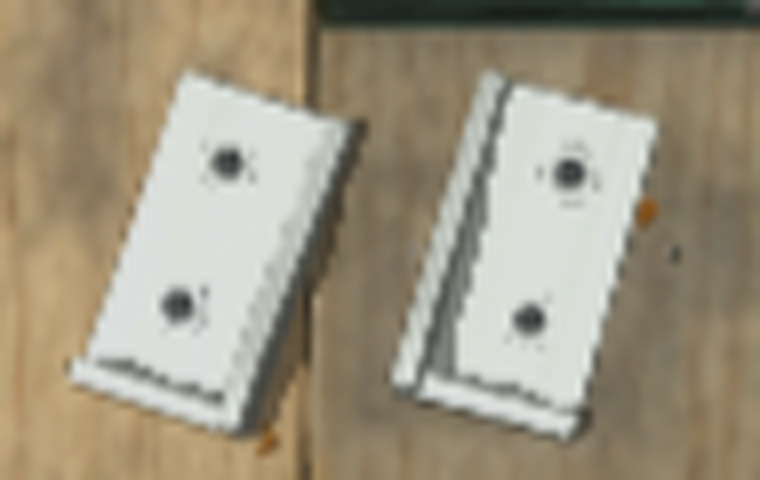

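View pics/z2.png

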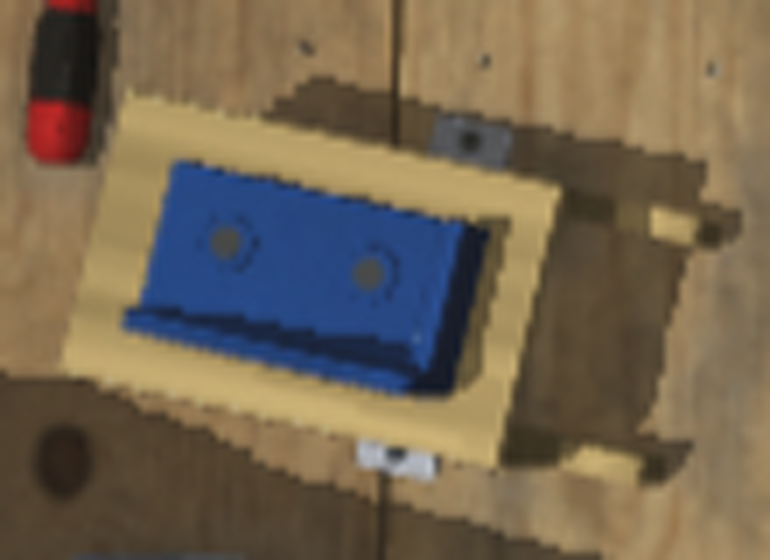

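View pics/z3.png

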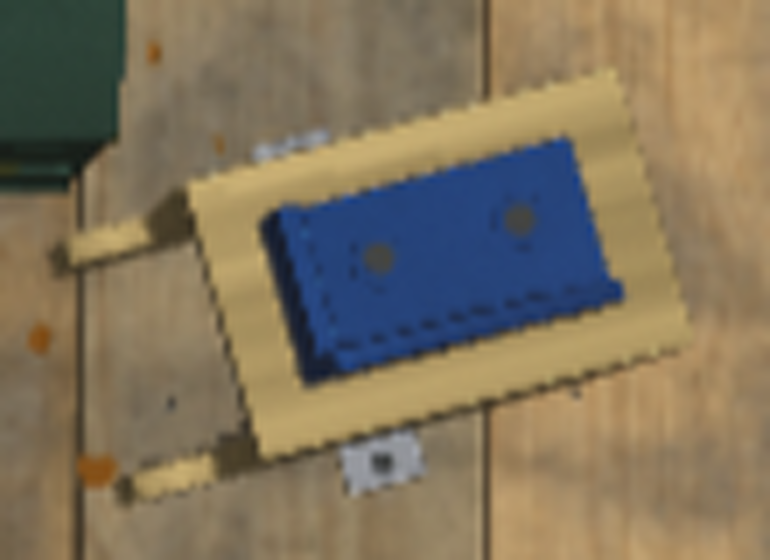

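View pics/z4.png

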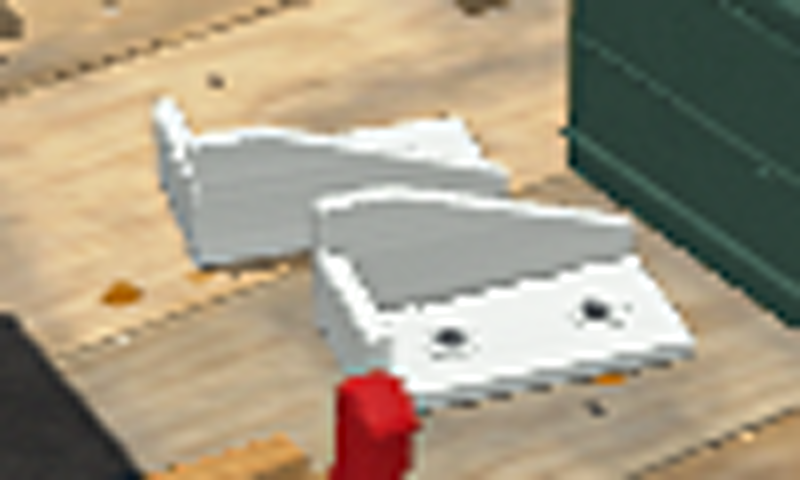

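Run:
```python
from h import *
for n in ["top","side"]:
    W=np.load(n+"0.npz")["W"]
    print(n,"table z",np.nanmedian(W[...,2][(abs(W[...,0]-0.5)<.08)&(abs(W[...,1]-0.25)<.03)]), np.nanmedian(W[...,2][(abs(W[...,0]-0.48)<.02)&(abs(W[...,1]+0.1)<.3)]))
    for b,(x,y) in dict(L=(.5,.385),R=(.62,-.317)).items():
        m=(abs(W[...,0]-x)<.11)&(abs(W[...,1]-y)<.13)&(W[...,2]>.108)&(W[...,2]<.19)
        P=W[m]; m2=P[:,2]<.13
        rc=cv2.minAreaRect((P[m2][:,:2]*1000).astype(np.float32)); print(b,m.sum(),"roof z",np.median(P[m2][:,2]),rc)
        print(cv2.boxPoints(rc).round(1).tolist())
    for b,(x,y) in dict(Lb=(.583,.021),Rb=(.583,.118)).items():
        m=(abs(W[...,0]-x)<.08)&(abs(W[...,1]-y)<.049)&(W[...,2]>.004)&(W[...,2]<.06)
        P=W[m]; 
        for lo,hi in [(.004,.013),(.004,.06),(.025,.036),(.04,.055)]:
            Q=P[(P[:,2]>lo)&(P[:,2]<hi)]
            if len(Q)>5:
                rc=cv2.minAreaRect((Q[:,:2]*1000).astype(np.float32)); print(b,lo,hi,len(Q),rc,np.median(Q[:,2]).round(4), cv2.boxPoints(rc).round(1).tolist())
```

```text
top table z 0.00016783924668528627 0.0007984011319551731
L 2686 roof z 0.11980634696170311 ((501.45458984375, 391.8985595703125), (156.766845703125, 99.83041381835938), 78.28054809570312)
[[436.70001220703125, 325.29998779296875], [534.4000244140625, 305.0], [566.2999877929688, 458.5], [468.5, 478.79998779296875]]
R 2991 roof z 0.12034771893325424 ((639.8245239257812, -298.28668212890625), (143.72213745117188, 199.42572021484375), 15.829872131347656)
[[543.5, -222.0], [597.9000244140625, -413.79998779296875], [736.2000122070312, -374.6000061035156], [681.7999877929688, -182.8000030517578]]
Lb 0.004 0.013 794 ((581.0498657226562, 20.570220947265625), (96.7846908569336, 154.02784729003906), 89.70942687988281) 0.0083 [[503.79998779296875, -27.399999618530273], [657.7999877929688, -28.200000762939453], [658.2999877929688, 68.5999984741211], [504.29998779296875, 69.4000015258789]]
Lb 0.004 0.06 1169 ((582.815185546875, 21.162845611572266), (156.1190948486328, 97.50694274902344), 0.6719080209732056) 0.0101 [[504.20001220703125, 69.0], [505.29998779296875, -28.5], [661.4000244140625, -26.70
[... 3756 characters left out ...]
4 [[511.0, 78.0999984741211], [661.9000244140625, 69.30000305175781], [667.0999755859375, 158.3000030517578], [516.2000122070312, 167.10000610351562]]
Rb 0.025 0.036 160 ((589.3972778320312, 98.38386535644531), (58.4178466796875, 153.03379821777344), 56.938255310058594) 0.0308 [[509.29998779296875, 115.5999984741211], [637.5999755859375, 32.20000076293945], [669.5, 81.0999984741211], [541.2000122070312, 164.60000610351562]]
Rb 0.04 0.055 89 ((592.8931884765625, 94.53987884521484), (16.600778579711914, 143.01229858398438), 77.08631896972656) 0.0455 [[521.2999877929688, 102.4000015258789], [660.7000122070312, 70.5], [664.4000244140625, 86.5999984741211], [525.0999755859375, 118.5999984741211]]
```

```bash
cat > fit.py <<'E'
from h import *
from scipy.optimize import least_squares
def box(P,lo,hi):
    lo=np.array(lo);hi=np.array(hi); q=np.abs(P-(lo+hi)/2)-(hi-lo)/2
    return np.linalg.norm(np.maximum(q,0),axis=1)+np.minimum(q.max(1),0)
def loc(W,x,y,yaw):
    c,s=np.cos(yaw),np.sin(yaw); d=W-np.array([x,y,0]); return np.c_[c*d[:,0]+s*d[:,1],-s*d[:,0]+c*d[:,1],d[:,2]]
B=-.1
def bracket(P,hand): # hand +1 left
    P=P*np.array([1,hand,1])
    base=box(P,[-.055,-.03,B],[.055,.03,.008]); tab=box(P,[-.055,-.03,B],[-.047,.03,.032])
    fl=box(P,[-.055,.022,B],[.055,.03,.048])
    n=np.array([29.,83.]);n/=np.linalg.norm(n)
    sl=(P[:,0]+.028)*n[0]+(P[:,2]-.048)*n[1]
    return np.minimum(np.minimum(base,tab),np.maximum(fl,sl))
def bay(P,hand,sample=True):
    d=box(P,[.03,.04,B],[.175,.05,.118])
    for lo,hi in [([.03,-.05,B],[.175,-.04,.118]),([0,.04,B],[.03,.05,.04]),([0,-.05,B],[.03,-.04,.04]),([.03,-.05,.11],[.175,.05,.118])]:
        d=np.minimum(d,box(P,lo,hi))
    return d
def fitbr(W,g,hand,half=.075):
    W=W.reshape(-1,3); W=W[np.isfinite(W).all(1)]
    P=loc(W,*g); m=(abs(P[:,0])<.07)&(P[:,1]*hand>-.045)&(P[:,1]*hand<.036)&(P[:,2]<.07)&(P[:,2]>-.02); Q=W[m]
    def f(p):
        Z=Q-[0,0,p[3]]; L=loc(Z,*p[:3]); return np.minimum(bracket(L,hand),Z[:,2])*1000
    s=least_squares(f,[*g,0],loss="cauchy",f_scale=2,x_scale=[.01,.01,.1,.01],diff_step=1e-4)
    return s.x,np.median(abs(f(s.x))),len(Q)
def fitbay(W,g,hand):
    W=W.reshape(-1,3); W=W[np.isfinite(W).all(1)]
    P=loc(W,*g); m=(P[:,0]>-.03)&(P[:,0]<.2)&(abs(P[:,1])<.075)&(P[:,2]<.13)&(P[:,2]>-.02)
    m&=~((P[:,0]>.02)&(P[:,0]<.19)&(abs(P[:,1])<.038)&(P[:,2]<.1)) ; Q=W[m]
    def f(p):
        Z=Q-[0,0,p[3]]; L=loc(Z,*p[:3]); return np.minimum(bay(L,hand),Z[:,2])*1000
    s=least_squares(f,[*g,0],loss="cauchy",f_scale=2,x_scale=[.01,.01,.1,.01],diff_step=1e-4)
    return s.x,np.median(abs(f(s.x))),len(Q)
def sh(n,x,*a): print(n,(x[:2]*1000).round(1),"yaw",np.degrees(x[2]).round(2),"z",(x[3]*1000).round(1),*a)
E
python3 - <<'E'
from fit import *
T=np.load("top0.npz")["W"];S=np.load("side0.npz")["W"]
A=np.concatenate([T.reshape(-1,3),S.reshape(-1,3)])
for n,W in [("top",T),("side",S),("both",A)]:
    sh(n+" Lb",*fitbr(W,[.585,.02,np.radians(-15)],1)); sh(n+" Rb",*fitbr(W,[.583,.118,np.radians(-15)],-1))
    sh(n+" LB",*fitbay(W,[.48,.286,np.radians(78)],1)); sh(n+" RB",*fitbay(W,[.59,-.2,np.radians(-74)],-1))
E
```

```text
top Lb [583.7  18. ] yaw -15.32 z 0.6 1.5629309038029735 1629
top Rb [583.4 121.4] yaw -17.63 z 0.5 1.521398871470514 1592
top LB [479.6 287.9] yaw 78.13 z 1.2 2.1087049672360854 4626
top RB [ 595.3 -221.9] yaw -74.13 z 1.4 2.086371897041954 4631
side Lb [585.1  17.5] yaw -14.32 z 1.3 0.9336101960164545 1279
side Rb [584.6 120.4] yaw -18.03 z 1.3 0.9174137172397352 663
side LB [480.7 285.4] yaw 78.21 z 1.6 0.7828802616056804 2118
side RB [ 596.1 -223.2] yaw -74.19 z 1.4 0.8717427603286352 6647
both Lb [584.8  17.6] yaw -14.47 z 1.0 1.248873285797542 2908
both Rb [584.4 120.7] yaw -17.85 z 0.7 1.3386854622813722 2255
both LB [480.8 286.6] yaw 78.16 z 1.4 1.607268158459173 6744
both RB [ 595.8 -222.3] yaw -74.17 z 1.4 1.1848426121810578 11278
```

Run:
```python
from h import *
T=np.load("top0.npz")["W"];S=np.load("side0.npz")["W"]
for n,W in [("top",T),("side",S)]:
    m=(W[...,2]>.15)&(W[...,2]<.18)&(W[...,0]>.6)&(W[...,0]<.9)&(abs(W[...,1])<.25)
    if n=="side": m[:, :340]=False; m[:,470:]=False
    P=W[m]; print(n,"box",np.percentile(P,[1,5,50,95,99],axis=0).round(3).tolist())
    m=(W[...,2]>.12)&(W[...,2]<.21)&(W[...,0]>.35)&(W[...,0]<.53)&(W[...,1]<.0)&(W[...,1]>-.19)
    P=W[m]; print("lever",len(P),np.percentile(P,[5,50,95],axis=0).round(3).tolist() if len(P) else 0)
    m=(W[...,2]>.012)&(W[...,2]<.055)&(W[...,0]>.35)&(W[...,0]<.54)&(W[...,1]<-.03)&(W[...,1]>-.24)
    P=W[m]; print("fixt",len(P),np.percentile(P,[2,50,98],axis=0).round(3).tolist())
```

```text
top box [[0.699, -0.103, 0.15], [0.706, -0.081, 0.15], [0.761, 0.218, 0.152], [0.852, 0.247, 0.172], [0.862, 0.25, 0.176]]
lever 1 [[0.393, -0.19, 0.123], [0.393, -0.19, 0.123], [0.393, -0.19, 0.123]]
fixt 3202 [[0.354, -0.226, 0.014], [0.414, -0.123, 0.02], [0.467, -0.035, 0.051]]
side box [[0.729, -0.111, 0.15], [0.73, -0.103, 0.15], [0.775, 0.212, 0.156], [0.855, 0.242, 0.175], [0.888, 0.246, 0.178]]
lever 0 0
fixt 3544 [[0.353, -0.231, 0.015], [0.399, -0.146, 0.02], [0.462, -0.043, 0.05]]
```

Run:
```python
from h import *
for n in ["top","side"]:
    W=np.load(n+"0.npz")["W"]; I=cv2.imread(f"pics/{n}0.png").astype(int)
    red=(I[...,2]>120)&(I[...,1]<60)&(I[...,0]<60)
    if n=="top": red[:,:330]=0; red[:280]=0
    else: red[:,:300]=0; red[:,330:]=0; red[:240]=0;red[310:]=0
    P=W[red]; P=P[np.isfinite(P).all(1)]; print(n,len(P),np.percentile(P,[2,50,98],axis=0).round(3).tolist())
    g=(I[...,1]>I[...,2]*1.3)&(I[...,1]>I[...,0])&(I[...,1]<110)&(I[...,1]>35)
    g&=(W[...,0]>.55)&(W[...,0]<.9)&(abs(W[...,1])<.25)
    P=W[g]; print("green",len(P))
    for lo,hi in [(.02,.08),(.08,.14),(.14,.19)]:
        Q=P[(P[:,2]>lo)&(P[:,2]<hi)]; 
        if len(Q): print(lo,np.percentile(Q,[2,50,98],axis=0).round(3).tolist())
```

```text
top 71 [[0.386, -0.381, 0.046], [0.402, -0.365, 0.056], [0.421, -0.206, 0.198]]
green 7333
0.02 [[0.659, -0.204, 0.024], [0.661, -0.047, 0.038], [0.666, 0.051, 0.075]]
0.08 [[0.662, -0.205, 0.118], [0.716, -0.06, 0.135], [0.804, 0.083, 0.14]]
0.14 [[0.689, -0.205, 0.14], [0.73, -0.064, 0.142], [0.778, 0.083, 0.146]]
side 333 [[0.382, -0.223, 0.104], [0.384, -0.21, 0.155], [0.393, -0.195, 0.195]]
green 6888
0.02 [[0.658, -0.212, 0.022], [0.663, -0.072, 0.048], [0.802, 0.08, 0.079]]
0.08 [[0.659, -0.213, 0.082], [0.675, -0.127, 0.121], [0.794, 0.077, 0.14]]
0.14 [[0.69, -0.21, 0.14], [0.727, -0.091, 0.142], [0.774, 0.081, 0.144]]
```

```bash
cat > plan.py <<'E'
from h import *
from scipy.spatial.transform import Rotation as Ro
def Rt(yaw,tau):
    y=np.radians(yaw);t=np.radians(tau); bx=np.array([np.cos(y),np.sin(y),0]);by=np.array([-np.sin(y),np.cos(y),0]);u=np.array([0,0,1.])
    return np.c_[-np.cos(t)*bx-np.sin(t)*u, by, np.sin(t)*bx-np.cos(t)*u]
POSE=dict(Lb=(.5848,.0176,-14.47),Rb=(.5844,.1207,-17.85),LB=(.4808,.2866,78.16),RB=(.5958,-.2223,-74.17))
def pt(f,x,y,z):
    X,Y,a=POSE[f]; a=np.radians(a); x/=1000;y/=1000
    return np.array([X+np.cos(a)*x-np.sin(a)*y, Y+np.sin(a)*x+np.cos(a)*y, z/1000])
def go(p,yaw,tau,ahead=6,n=None):
    """p world point (m) to bring the point `ahead` mm ahead of TCP to; yaw/tau of the tool"""
    s=r.observe(); R0=np.array(s["tool_rot"]); p0=np.array(s["tcp_pos"]); R=Rt(yaw,tau)
    t=p-R[:,2]*ahead/1000
    d=R0.T@(t-p0)*1000; rv=np.degrees(Ro.from_matrix(R0.T@R).as_rotvec())
    k=max(np.linalg.norm(d)/62,np.linalg.norm(rv)/10.5)
    print("t",s["time"],"d",d.round(1).tolist(),"rv",rv.round(2).tolist(),"rows>=",round(k,2),"TCP target",t.round(3),"F",np.array(s["contact_force"]).round(1),"grip",round(s["grip_width"],3))
E
python3 - <<'E'
from plan import *
go(pt("Rb",-35,-26,160),-17.85,40)
E
```

```text
t 1.55 d [-432.8, -385.5, 79.1] rv [-3.13, -39.91, -8.58] rows>= 9.43 TCP target [0.539 0.108 0.165] F [ 0.2 -0.1  0.9] grip 0.998
```

Emit:
servo_tool([
  {"xyz":[-43,-38,0],"turn":[-0.3,-4,-0.8],"gripper":0.35},
  {"xyz":[-86,-77,0],"turn":[-0.6,-8,-1.7],"gripper":0.35},
  {"xyz":[-129,-116,0],"turn":[-0.9,-12,-2.6],"gripper":0.35},
  {"xyz":[-172,-154,0],"turn":[-1.2,-16,-3.4],"gripper":0.35},
  {"xyz":[-216,-192,0],"turn":[-1.5,-20,-4.3],"gripper":0.35},
])

```text
time: 2.17
tcp_pos: [0.4337, 0.3768, 0.244]
tool_rot: [[-0.867, 0.379, 0.324], [0.36, 0.925, -0.119], [-0.344, 0.014, -0.939]]
contact_force: [0.9, -0.1, -0.2]
grip_width: 0.508
```

Run:
```python
from plan import *
go(pt("Rb",-35,-26,160),-17.85,40); print(r.observe()["joint_positions"].round(1))
```

```text
t 2.175 d [-161.2, -209.8, 140.8] rv [-1.56, -19.81, -4.25] rows>= 4.83 TCP target [0.539 0.108 0.165] F [ 0.9 -0.1 -0.2] grip 0.508
[-67.6  22.9  13.9 118.8  24.4  36.1  -6.9]
```

Emit:
servo_tool([
  {"xyz":[-32,-42,28],"turn":[-0.3,-4,-0.8],"gripper":0.35},
  {"xyz":[-64,-84,56],"turn":[-0.6,-8,-1.7],"gripper":0.35},
  {"xyz":[-97,-126,84],"turn":[-0.9,-12,-2.5],"gripper":0.35},
  {"xyz":[-129,-168,113],"turn":[-1.2,-16,-3.4],"gripper":0.35},
  {"xyz":[-161,-210,141],"turn":[-1.6,-19.8,-4.2],"gripper":0.35},
])

```text
time: 2.8
tcp_pos: [0.5076, 0.1701, 0.1903]
tool_rot: [[-0.766, 0.358, 0.534], [0.264, 0.932, -0.247], [-0.586, -0.048, -0.809]]
contact_force: [0.4, -0.7, -1.0]
grip_width: 0.348
```

Run:
```python
from plan import *
from fit import *
go(pt("Rb",-35,-26,160),-17.85,40); s=r.observe();print(s["joint_positions"].round(1))
c=r.capture("wrist"); save(c,"w1"); W=cloud(c,s)
for b,h in (("Lb",1),("Rb",-1)):
    x,y,a=POSE[b]; sh(b,*fitbr(W,[x,y,np.radians(a)],h))
go(pt("Rb",-35,-26,37),-17.85,40)
```

```text
t 2.8 d [-25.8, -45.4, 53.2] rv [-4.12, -4.16, -0.79] rows>= 1.2 TCP target [0.539 0.108 0.165] F [ 0.4 -0.7 -1. ] grip 0.348
[-69.   30.7  36.8 138.   91.7  14.1 -58.7]
Lb [584.7  18.9] yaw -14.53 z 0.6 0.32227908047469456 8151
Rb [584.  122.1] yaw -17.82 z 0.7 0.3487011763331398 10787
t 2.85 d [47.6, -37.2, 151.8] rv [-4.22, -3.99, -0.69] rows>= 2.64 TCP target [0.539 0.108 0.042] F [-0.4 -2.9  0.6] grip 0.351
```

View pics/w1.png

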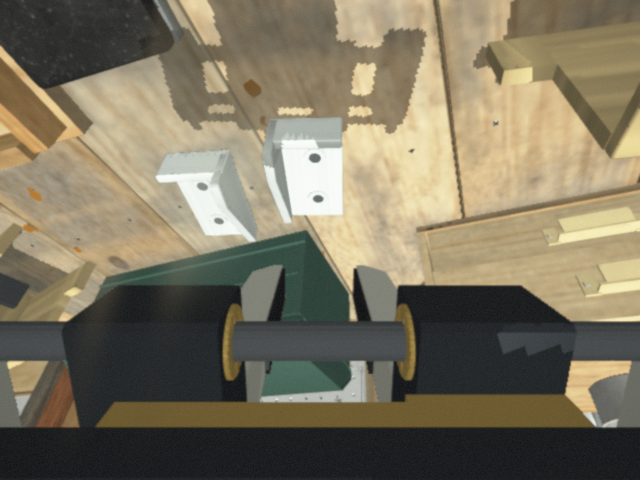

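Run:
```python
from plan import *
POSE["Rb"]=(.584,.1215,-17.85)
go(pt("Rb",-35,-26,110),-17.85,30); print(r.observe()["joint_positions"].round(1))
```

```text
t 2.85 d [4.1, -40.3, 92.5] rv [-4.14, 6.0, -1.06] rows>= 1.63 TCP target [0.54  0.108 0.115] F [-0.4 -2.9  0.6] grip 0.351
[-68.8  30.7  36.8 138.1  92.9  14.2 -59.7]
```

Emit:
servo_tool([
  {"xyz":[1,-13,30],"turn":[-1.4,2,-0.3],"gripper":0.35},
  {"xyz":[3,-27,61],"turn":[-2.8,4,-0.7],"gripper":0.35},
  {"xyz":[4,-40,92],"turn":[-4.1,6,-1],"gripper":0.35},
  {"xyz":[4,-40,92],"turn":[-4.1,6,-1],"gripper":0.35},
])

```text
time: 3.35
tcp_pos: [0.5407, 0.1054, 0.1149]
tool_rot: [[-0.823, 0.313, 0.474], [0.271, 0.95, -0.156], [-0.499, -0.0, -0.867]]
contact_force: [-0.0, -0.6, -0.5]
grip_width: 0.349
```

Run:
```python
from plan import *
from fit import *
POSE["Rb"]=(.584,.1215,-17.85)
go(pt("Rb",-35,-26,110),-17.85,30); s=r.observe();print(s["joint_positions"].round(1),s["joint_vel"].round(1))
c=r.capture("wrist"); save(c,"w2"); W=cloud(c,s)
for b,h in (("Lb",1),("Rb",-1)):
    x,y,a=POSE[b]; sh(b,*fitbr(W,[x,y,np.radians(a)],h))
```

```text
t 3.35 d [1.3, 2.6, -1.1] rv [-0.21, -0.06, -0.34] rows>= 0.05 TCP target [0.54  0.108 0.115] F [-0.  -0.6 -0.5] grip 0.349
[-36.3  33.8  10.3 139.1 129.9  20.7 -85.9] [ 15.4   2.1 -14.1  -0.3  13.4   3.3  -7.2]
Lb [584.7  18.9] yaw -14.53 z 0.7 0.3005259564037862 13571
Rb [584.  121.9] yaw -17.88 z 0.7 0.3534431483865812 18869
```

```bash
sed -i 's/Lb=(.5848,.0176,-14.47),Rb=(.5844,.1207,-17.85)/Lb=(.5847,.0189,-14.53),Rb=(.584,.1219,-17.86)/' plan.py
python3 - <<'E'
from plan import *
go(pt("Rb",-35,-26,37),-17.86,30); s=r.observe();print(s["joint_positions"].round(1))
E
```

```text
t 3.4 d [37.8, 2.7, 62.2] rv [-0.2, -0.06, -0.31] rows>= 1.17 TCP target [0.54  0.109 0.042] F [ 1.  -1.2 -1.2] grip 0.35
[-36.4  33.8  10.3 139.1 129.9  20.7 -85.9]
```

View pics/w2.png

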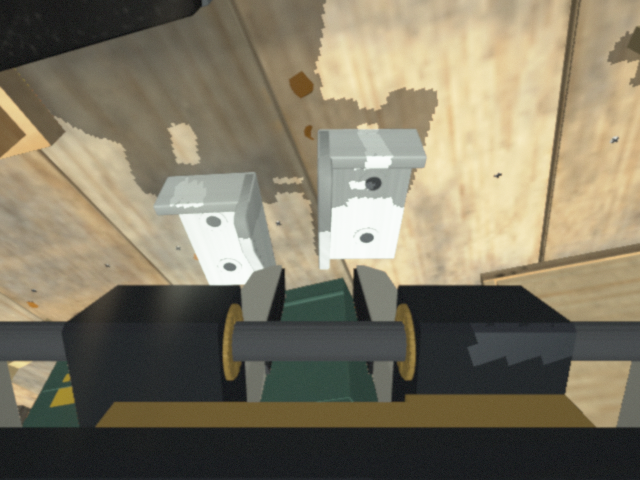

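Emit:
servo_tool([
  {"xyz":[13,1,21],"turn":[0,0,0],"gripper":0.35},
  {"xyz":[25,2,41],"turn":[-0.2,0,-0.3],"gripper":0.35},
  {"xyz":[38,2.7,62],"turn":[-0.2,0,-0.3],"gripper":0.35},
  {"xyz":[38,2.7,62],"turn":[-0.2,0,-0.3],"gripper":0.35},
])

```text
time: 3.9
tcp_pos: [0.5392, 0.1091, 0.0411]
tool_rot: [[-0.826, 0.306, 0.473], [0.265, 0.952, -0.155], [-0.498, -0.002, -0.867]]
contact_force: [-0.3, -1.3, -0.2]
grip_width: 0.35
```

Run:
```python
from plan import *
go(pt("Rb",-35,-26,37),-17.86,30); s=r.observe();print(s["joint_positions"].round(1))
c=r.capture("wrist"); save(c,"w3")
```

```text
t 3.9 d [-1.2, -0.0, -0.6] rv [-0.11, -0.15, 0.08] rows>= 0.02 TCP target [0.54  0.109 0.042] F [-0.3 -1.3 -0.2] grip 0.35
[-30.   43.2   0.5 140.2 136.8  32.  -94.9]
```

View pics/w3.png

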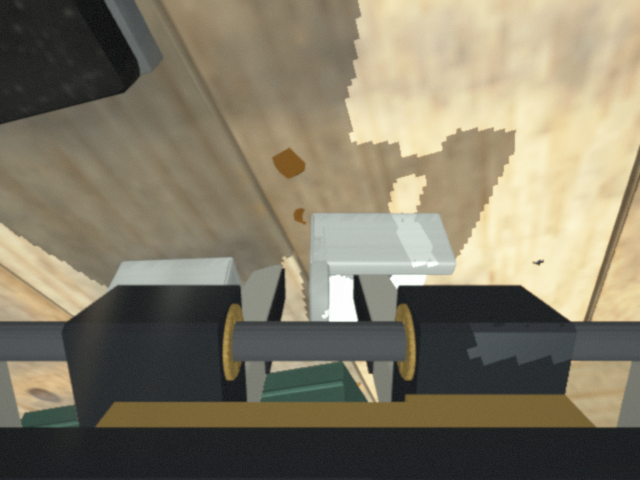

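Flange (cols 310–330) lies centred between fingers (285–355); inner finger is clear of the tab. Close.

Emit:
servo_tool([
  {"xyz":[0,0,0],"turn":[0,0,0],"gripper":0.0},
  {"xyz":[0,0,0],"turn":[0,0,0],"gripper":0.0},
  {"xyz":[0,0,0],"turn":[0,0,0],"gripper":0.0},
  {"xyz":[0,0,0],"turn":[0,0,0],"gripper":0.0},
])

```text
time: 4.45
tcp_pos: [0.5396, 0.1092, 0.0428]
tool_rot: [[-0.825, 0.306, 0.475], [0.265, 0.952, -0.154], [-0.5, -0.001, -0.866]]
contact_force: [-3.0, 0.9, 8.3]
grip_width: 0.086
```

Run:
```python
from plan import *
go(pt("Rb",-35,-26,120),-17.86,30); 
go(pt("RB",-120,-26,120),-74.17,30)
```

```text
t 4.45 d [-41.5, -0.4, -71.2] rv [-0.04, -0.03, 0.06] rows>= 1.33 TCP target [0.54  0.109 0.125] F [-3.   0.9  8.3] grip 0.086
t 4.45 d [-97.6, -210.5, -38.6] rv [28.11, 0.0, 48.83] rows>= 5.37 TCP target [ 0.537 -0.111  0.125] F [-3.   0.9  8.3] grip 0.086
```

Emit:
servo_tool([
  {"xyz":[-10,0,-17.3],"turn":[0,0,0],"gripper":0.0},
  {"xyz":[-25,0,-43],"turn":[0,0,0],"gripper":0.0},
  {"xyz":[-41.5,0,-71],"turn":[0,0,0],"gripper":0.0},
  {"xyz":[-41.5,0,-71],"turn":[0,0,0],"gripper":0.0},
])

```text
time: 4.95
tcp_pos: [0.5404, 0.1096, 0.1269]
tool_rot: [[-0.824, 0.306, 0.478], [0.265, 0.952, -0.152], [-0.501, 0.001, -0.865]]
contact_force: [0.1, 1.0, -3.0]
grip_width: 0.086
```

Run:
```python
from plan import *
s=r.observe();print(s["joint_positions"].round(1), s["contact_force"],s["grip_width"])
c=r.capture("side"); save(c,"s4")
c=r.capture("wrist"); save(c,"w4")
go(pt("RB",-120,-26,120),-74.17,30)
```

```text
[-38.2  32.5  12.3 138.8 128.2  19.  -83.8] [ 0.12213782  1.03803172 -2.97606458] 0.08595975533173043
t 5.05 d [-56.3, -210.9, 32.3] rv [28.15, -0.01, 48.86] rows>= 5.37 TCP target [ 0.537 -0.111  0.125] F [-1.4 -0.4 -3.3] grip 0.08
```

View pics/s4.png

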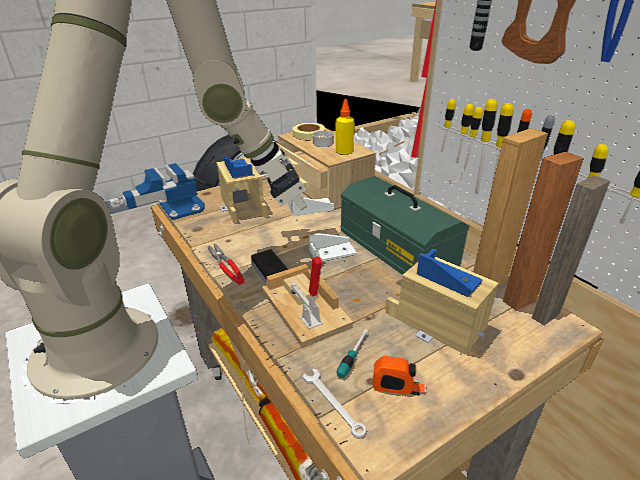

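View pics/w4.png

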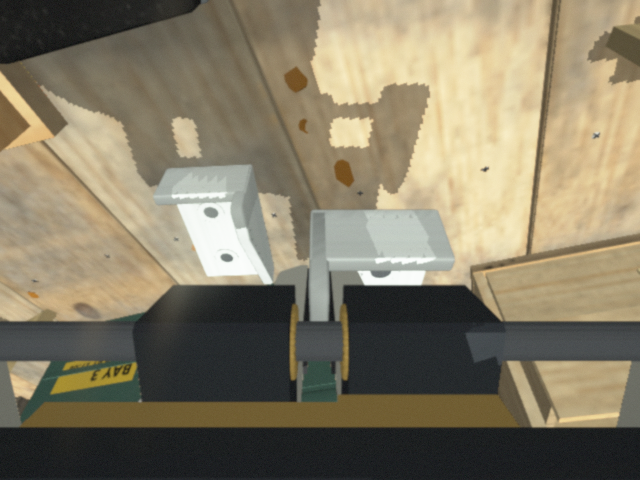

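Emit:
servo_tool([
  {"xyz":[-9,-35,5],"turn":[4.7,0,8.1],"gripper":0.0},
  {"xyz":[-19,-70,11],"turn":[9.4,0,16.3],"gripper":0.0},
  {"xyz":[-28,-105,16],"turn":[14.1,0,24.4],"gripper":0.0},
  {"xyz":[-37,-140,21],"turn":[18.8,0,32.6],"gripper":0.0},
  {"xyz":[-47,-175,27],"turn":[23.4,0,40.7],"gripper":0.0},
])

```text
time: 5.68
tcp_pos: [0.5387, -0.0547, 0.124]
tool_rot: [[-0.461, 0.847, 0.264], [0.73, 0.531, -0.43], [-0.504, -0.005, -0.864]]
contact_force: [-0.0, -0.3, -3.1]
grip_width: 0.083
```

Run:
```python
from plan import *
s=r.observe();print(s["joint_positions"].round(1))
go(pt("RB",-120,-26,120),-74.17,30)
```

```text
[-39.1  38.1  33.3 134.5  75.2   9.2 -55.6]
t 5.675 d [-41.0, -31.2, 22.8] rv [7.9, 0.33, 14.23] rows>= 1.55 TCP target [ 0.537 -0.111  0.125] F [-0.  -0.3 -3.1] grip 0.083
```

Emit:
servo_tool([
  {"xyz":[-20,-16,11],"turn":[4,0.1,7],"gripper":0.0},
  {"xyz":[-41,-31,23],"turn":[7.9,0.3,14.2],"gripper":0.0},
  {"xyz":[-41,-31,23],"turn":[7.9,0.3,14.2],"gripper":0.0},
])

```text
time: 6.05
tcp_pos: [0.5368, -0.1137, 0.124]
tool_rot: [[-0.233, 0.964, 0.132], [0.834, 0.268, -0.483], [-0.501, -0.003, -0.866]]
contact_force: [0.1, 0.5, -2.7]
grip_width: 0.083
```

Run:
```python
from plan import *
from fit import *
s=r.observe();print(s["joint_positions"].round(1))
go(pt("RB",-120,-26,120),-74.17,30)
c=r.capture("wrist"); save(c,"w5"); W=cloud(c,s)
x,y,a=POSE["RB"]; sh("RB",*fitbay(W,[x,y,np.radians(a)],-1)); np.savez("w5.npz",W=W)
```

```text
[-27.5  36.8  24.4 129.8  53.4  19.4 -43.7]
t 6.05 d [1.5, 1.1, -2.3] rv [-0.28, 0.06, -0.2] rows>= 0.05 TCP target [ 0.537 -0.111  0.125] F [ 0.1  0.5 -2.7] grip 0.083
RB [ 595.7 -221.3] yaw -73.91 z 0.4 0.36930885880184866 1824
```

View pics/w5.png

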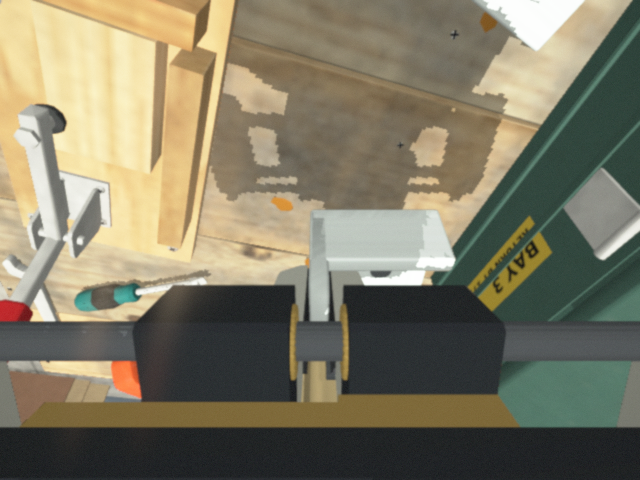

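Run:
```python
from plan import *
from fit import *
s=r.observe(); W=np.load("w5.npz")["W"].reshape(-1,3); W=W[np.isfinite(W).all(1)]
a=np.radians(-74.17); g=np.array(s["tcp_pos"])+np.array(s["tool_rot"])[:,2]*.006
c,sn=np.cos(a),np.sin(a); o=[g[0]-(c*-.035-sn*-.026),g[1]-(sn*-.035+c*-.026)]; zb=g[2]-.037
P=loc(W,o[0],o[1],a); m=(abs(P[:,0]+.05)<.03)&(abs(P[:,1])<.04)&(P[:,2]>zb-.01)&(P[:,2]<zb+.05)
# drop finger points: keep behind x<-0.043
m&=P[:,0]<-.044
Q=W[m]
def f(p):
    Z=Q-[0,0,zb+p[3]]; return bracket(loc(Z,*p[:3]),-1)*1000
q=least_squares(f,[*o,a,0],loss="cauchy",f_scale=1,x_scale=[.01,.01,.1,.01],diff_step=1e-4)
print(np.array(o),zb); sh("held",q.x,len(Q),np.median(abs(f(q.x)))); print(loc(np.array([[*q.x[:2],0]]),*o,a)*1000)
R=np.array(s["tool_rot"]); n=R@(Rt(-17.86,30).T@[0,0,1]); print(n)
for z in (120,39): go(pt("RB",-120,-26,z),-74.17,30)
```

```text
[ 0.57213508 -0.14173647] 0.08157363947830121
held [ 572.3 -143.6] yaw -74.43 z 0.0 9546 0.31102132755277817
[[ 1.85217511 -0.37274943  0.        ]]
[2.42398992e-03 9.32158989e-04 9.99996628e-01]
t 6.1 d [0.2, 0.8, -1.8] rv [-0.17, 0.01, 0.01] rows>= 0.03 TCP target [ 0.537 -0.111  0.125] F [-0.5  0.8 -2.9] grip 0.081
t 6.1 d [40.7, 1.0, 68.4] rv [-0.17, 0.01, 0.01] rows>= 1.28 TCP target [ 0.537 -0.111  0.044] F [-0.5  0.8 -2.9] grip 0.081
```

Emit:
servo_tool([
  {"xyz":[13,0.5,22],"turn":[0,0,0],"gripper":0.0},
  {"xyz":[26,1,44],"turn":[-0.2,0,0],"gripper":0.0},
  {"xyz":[39.5,1,66.5],"turn":[-0.2,0,0],"gripper":0.0},
  {"xyz":[39.5,1,66.5],"turn":[-0.2,0,0],"gripper":0.0},
])

```text
time: 6.6
tcp_pos: [0.5359, -0.1093, 0.0438]
tool_rot: [[-0.243, 0.961, 0.134], [0.832, 0.278, -0.481], [-0.499, -0.005, -0.866]]
contact_force: [0.3, -1.1, -1.8]
grip_width: 0.081
```

Run:
```python
from plan import *
go(pt("RB",-120,-26,40),-74.17,30)
go(pt("RB",-40,-26,40),-74.17,30)
r.capture("side") and None
c=r.capture("side"); save(c,"s6")
c=r.capture("wrist"); save(c,"w6")
```

```text
t 6.6 d [-2.5, 0.8, -0.2] rv [-0.11, -0.05, 0.4] rows>= 0.04 TCP target [ 0.537 -0.111  0.045] F [ 0.3 -1.1 -1.8] grip 0.081
t 6.6 d [-71.8, 0.4, 39.7] rv [-0.11, -0.05, 0.4] rows>= 1.32 TCP target [ 0.559 -0.188  0.045] F [ 0.3 -1.1 -1.8] grip 0.081
```

View pics/s6.png

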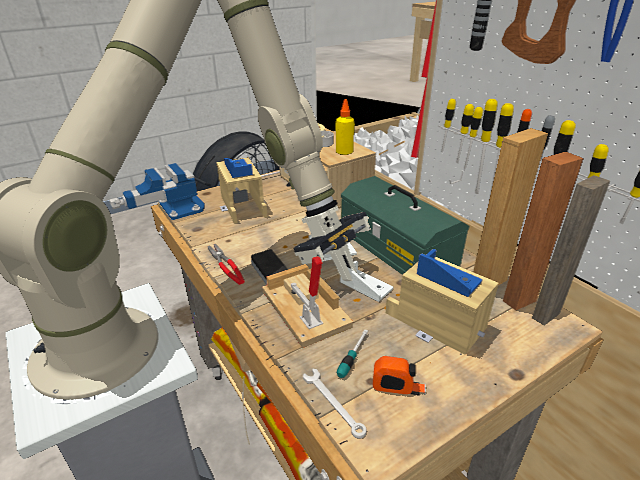

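View pics/w6.png

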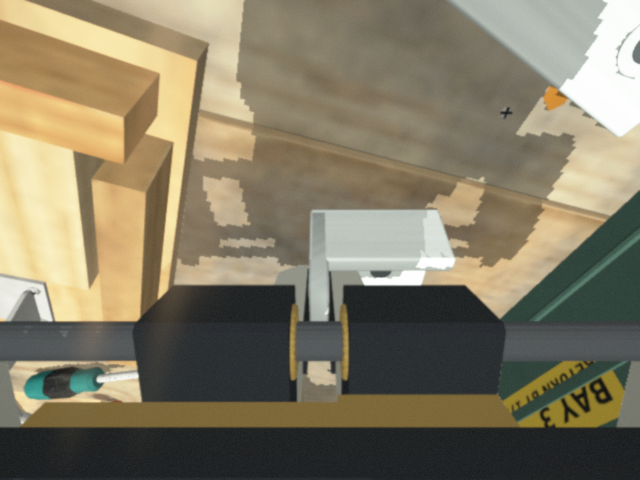

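Emit:
servo_tool([
  {"xyz":[-18,0.2,10],"turn":[0,0,0.2],"gripper":0.0},
  {"xyz":[-36,0.4,20],"turn":[0,0,0.4],"gripper":0.0},
  {"xyz":[-54,0.4,30],"turn":[0,0,0.4],"gripper":0.0},
  {"xyz":[-72,0.4,39.5],"turn":[-0.1,0,0.4],"gripper":0.0},
  {"xyz":[-72,0.4,39.5],"turn":[-0.1,0,0.4],"gripper":0.0},
])

```text
time: 7.38
tcp_pos: [0.5593, -0.1901, 0.0476]
tool_rot: [[-0.232, 0.963, 0.137], [0.834, 0.269, -0.481], [-0.5, 0.003, -0.866]]
contact_force: [-0.2, 1.4, -2.4]
grip_width: 0.086
```

Run:
```python
from plan import *
go(pt("RB",-40,-26,37),-74.17,30)
c=r.capture("wrist"); save(c,"w7")
c=r.capture("side"); save(c,"s7"); print(r.observe()["contact_force"])
```

```text
t 7.375 d [4.5, 0.3, 3.7] rv [0.04, 0.0, -0.27] rows>= 0.09 TCP target [ 0.559 -0.188  0.042] F [-0.2  1.4 -2.4] grip 0.086
[ 0.10505128 -0.84271903 -3.22393441]
```

View pics/s7.png

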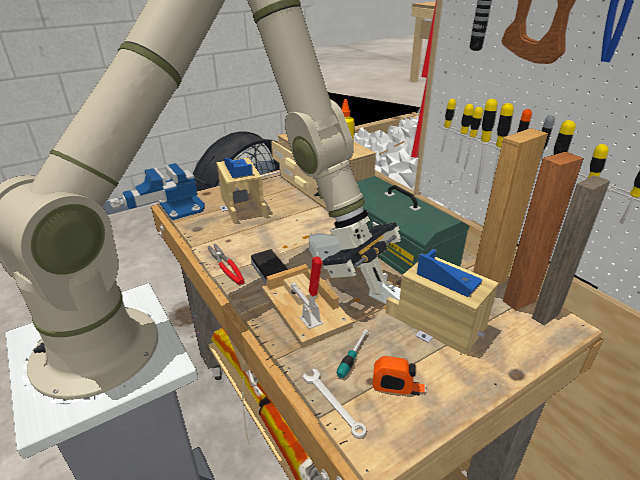

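Emit:
servo_tool([
  {"xyz":[2.5,0.3,2],"turn":[0,0,-0.3],"gripper":0.0},
  {"xyz":[4.5,0.3,3.5],"turn":[0,0,-0.3],"gripper":0.0},
  {"xyz":[4.5,0.3,3.5],"turn":[0,0,-0.3],"gripper":0.0},
])

```text
time: 7.85
tcp_pos: [0.559, -0.185, 0.0428]
tool_rot: [[-0.239, 0.961, 0.139], [0.833, 0.277, -0.48], [-0.499, 0.001, -0.866]]
contact_force: [-4.0, 7.3, 16.9]
grip_width: 0.09
```

Emit:
servo_tool([
  {"xyz":[0,0,0],"turn":[0,0,0],"gripper":0.3},
  {"xyz":[0,0,0],"turn":[0,0,0],"gripper":0.3},
  {"xyz":[0,0,0],"turn":[0,0,0],"gripper":0.3},
])

```text
time: 8.22
tcp_pos: [0.5591, -0.1849, 0.0426]
tool_rot: [[-0.24, 0.961, 0.139], [0.832, 0.277, -0.48], [-0.5, 0.001, -0.866]]
contact_force: [-0.2, -0.7, 0.4]
grip_width: 0.29
```

Run:
```python
from plan import *
go(pt("RB",-40,-26,75),-74.17,30)
go(pt("RB",-110,-26,75),-74.17,30)
```

```text
t 8.225 d [-21.4, -0.8, -31.0] rv [0.16, -0.03, 0.2] rows>= 0.61 TCP target [ 0.559 -0.188  0.08 ] F [-0.2 -0.7  0.4] grip 0.29
t 8.225 d [39.3, -0.5, -66.0] rv [0.16, -0.03, 0.2] rows>= 1.24 TCP target [ 0.54  -0.121  0.08 ] F [-0.2 -0.7  0.4] grip 0.29
```

Emit:
servo_tool([
  {"xyz":[0,0,-30],"turn":[0,0,0],"gripper":0.3},
  {"xyz":[10,0,-70],"turn":[0,0,0],"gripper":0.3},
  {"xyz":[40,0,-100],"turn":[0,0,0],"gripper":0.3},
  {"xyz":[70,0,-110],"turn":[0,0,0],"gripper":0.3},
  {"xyz":[70,0,-110],"turn":[0,0,0],"gripper":0.3},
])

```text
time: 8.85
tcp_pos: [0.5269, -0.0714, 0.1025]
tool_rot: [[-0.243, 0.96, 0.14], [0.832, 0.281, -0.478], [-0.498, 0.0, -0.867]]
contact_force: [-0.2, -0.5, 0.4]
grip_width: 0.299
```

Run:
```python
from plan import *
from fit import *
s=r.observe(); c=r.capture("wrist"); save(c,"w8"); W=cloud(c,s); np.savez("w8.npz",W=W); print(s["joint_positions"].round(1))
x,y,a=POSE["RB"]; q,_,_=fitbay(W,[x,y,np.radians(a)],-1); sh("RB",q)
p=pt("RB",-5,0,0); b,e,n=fitbr(W,[p[0],p[1],np.radians(a)],-1); sh("Rb",b,e,n)
print("in bay",loc(np.array([[*b[:2],0]]),*q[:3])*1000)
```

```text
[-30.6  38.6  21.8 131.2  58.   19.5 -53.4]
RB [ 596.1 -221.2] yaw -74.27 z 0.7
Rb [ 594.6 -214.6] yaw -74.01 z 0.5 0.32854819601251806 3208
in bay [[-6.75688869  0.31391021  0.        ]]
```

View pics/w8.png

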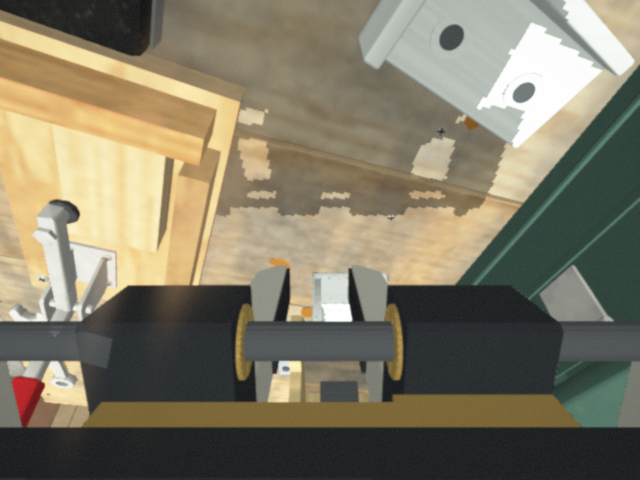

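Run:
```python
from fit import *
W=np.load("w8.npz")["W"]; 
P=loc(W.reshape(-1,3),.5961,-.2212,np.radians(-74.27)).reshape(480,640,3)*1000
m=(P[...,0]>60)&(P[...,0]<172)&(abs(P[...,1])<38)&(P[...,2]<100)
print(m.sum()); v,u=np.where(m); print(v.min(),v.max(),u.min(),u.max())
for vv in range(v.min(),v.max()+1,3):
    k=v==vv
    if k.sum(): print(vv,u[k].min(),u[k].max(),np.median(P[m][k],axis=0).round(1))
c=(abs(P[...,1])<20)&m&(P[...,2]>4)&(P[...,2]<36)&(P[...,0]>100); print(c.sum(),np.percentile(P[c],[5,50,95],axis=0).round(1) if c.sum() else 0)
```

```text
2183
361 401 306 367
361 306 358 [90.4 -8.6  0.4]
364 306 359 [97.4 -7.7  0.4]
367 306 359 [104.3  -7.4   0.5]
370 306 360 [111.9  -6.6   0.4]
373 306 360 [119.3  -6.4   0.4]
376 306 364 [127.   -3.7   0.4]
379 306 365 [135.   -3.4   0.4]
382 306 366 [135.   -2.4   3.9]
385 306 366 [134.6  -2.6   7.6]
388 306 367 [135.   -2.1  11. ]
391 307 366 [134.6  -2.7  14.6]
394 320 357 [ 1.337e+02 -1.000e-01  1.840e+01]
397 320 358 [133.9   0.4  21.7]
400 320 358 [133.9   0.3  25. ]
687 [[132.7 -17.8   5.3]
 [134.    0.2  15.7]
 [135.4  18.1  25.5]]
```

Run:
```python
from fit import *
W=np.concatenate([np.load(n+".npz")["W"].reshape(-1,3) for n in("top0","side0")]); P=loc(W,.5961,-.2212,np.radians(-74.27))*1000
m=(P[:,0]>-80)&(P[:,0]<45)&(P[:,1]<-53)&(P[:,1]>-200)&(P[:,2]>5)
H={}
for x,y,z in P[m]: 
    k=(int(x//15)*15,int(y//15)*15); H[k]=max(H.get(k,0),z)
ys=list(range(-210,-50,15)); print("y    ",ys)
for x in range(-90,46,15): print(x,[int(H.get((x,y),0)) for y in ys])
```

```text
y     [-210, -195, -180, -165, -150, -135, -120, -105, -90, -75, -60]
-90 [175, 167, 20, 20, 20, 51, 49, 0, 0, 0, 0]
-75 [197, 197, 24, 24, 24, 51, 43, 6, 0, 5, 0]
-60 [194, 195, 22, 24, 27, 22, 18, 5, 0, 7, 0]
-45 [15, 21, 22, 21, 25, 21, 6, 9, 5, 5, 5]
-30 [6, 5, 0, 18, 20, 20, 5, 6, 0, 0, 5]
-15 [0, 0, 0, 0, 5, 5, 8, 0, 5, 6, 5]
0 [5, 6, 18, 19, 17, 18, 5, 7, 5, 0, 6]
15 [21, 18, 21, 16, 12, 0, 5, 6, 5, 7, 24]
30 [19, 5, 5, 6, 0, 5, 5, 6, 6, 0, 108]
45 [0, 0, 0, 0, 0, 0, 0, 0, 0, 0, 0]
```

```bash
sed -i 's/RB=(.5958,-.2223,-74.17)/RB=(.5961,-.2212,-74.2)/' plan.py
python3 - <<'E'
from plan import *
go(pt("RB",-90,-45,18),-74.2,30,25)
E
```

```text
t 8.9 d [-19.3, -19.2, 84.0] rv [0.2, -0.03, 0.34] rows>= 1.42 TCP target [ 0.525 -0.135  0.04 ] F [ 0.8 -0.1 -0.1] grip 0.298
```

Emit:
servo_tool([
  {"xyz":[0,-19,0],"turn":[0.2,0,0.3],"gripper":0.75},
  {"xyz":[0,-19,20],"turn":[0.2,0,0.3],"gripper":0.75},
  {"xyz":[-5,-19,42],"turn":[0.2,0,0.3],"gripper":0.75},
  {"xyz":[-19,-19,84],"turn":[0.2,0,0.3],"gripper":0.75},
  {"xyz":[-19,-19,84],"turn":[0.2,0,0.3],"gripper":0.75},
])

```text
time: 9.52
tcp_pos: [0.5252, -0.1364, 0.0388]
tool_rot: [[-0.236, 0.962, 0.135], [0.833, 0.272, -0.483], [-0.501, -0.001, -0.865]]
contact_force: [-0.4, -0.6, 0.3]
grip_width: 0.741
```

Run:
```python
from plan import *
go(pt("RB",-90,-45,18),-74.2,30,25)
go(pt("RB",-5,-45,18),-74.2,30,25)
c=r.capture("wrist"); save(c,"w9")
c=r.capture("top"); save(c,"t9")
```

```text
t 9.525 d [1.0, 0.1, -1.5] rv [-0.07, 0.07, 0.04] rows>= 0.03 TCP target [ 0.525 -0.135  0.04 ] F [-0.4 -0.6  0.3] grip 0.741
t 9.525 d [-72.6, 0.2, 41.1] rv [-0.07, 0.07, 0.04] rows>= 1.34 TCP target [ 0.548 -0.217  0.04 ] F [-0.4 -0.6  0.3] grip 0.741
```

View pics/w9.png

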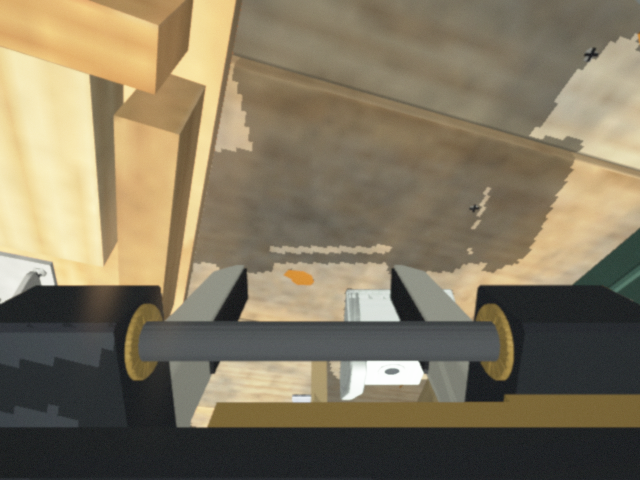

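View pics/t9.png

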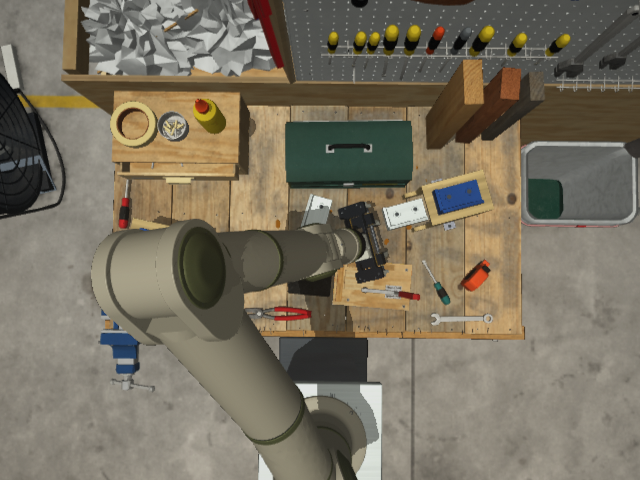

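Emit:
servo_tool([
  {"xyz":[-12,0,6.5],"turn":[0,0,0],"gripper":0.75},
  {"xyz":[-24,0,13.4],"turn":[0,0,0],"gripper":0.75},
  {"xyz":[-37,0,20.9],"turn":[0,0,0],"gripper":0.75},
  {"xyz":[-51,0,29],"turn":[0,0,0],"gripper":0.75},
  {"xyz":[-65,0,37],"turn":[0,0,0],"gripper":0.75},
])

```text
time: 10.25
tcp_pos: [0.5452, -0.2107, 0.0396]
tool_rot: [[-0.234, 0.963, 0.134], [0.833, 0.27, -0.483], [-0.501, -0.002, -0.866]]
contact_force: [-0.7, 0.9, 0.9]
grip_width: 0.75
```

```bash
cat > chk.py <<'E'
import sys
from plan import *
from fit import *
def chk(bayn,brn,hand,x0,name,s0=None):
    s=r.observe(); c=r.capture("wrist"); save(c,name); W=cloud(c,s)
    X,Y,a=POSE[bayn]; q=np.array([X,Y,np.radians(a)])
    P=loc(W.reshape(-1,3),*q)
    tip=np.array(s["tcp_pos"])+np.array(s["tool_rot"])[:,2]*.025
    print("tip in bay",(loc(tip[None],*q)*1000).round(1),"F",s["contact_force"].round(1), "pushF", (s["contact_force"]@np.array([np.cos(q[2]),np.sin(q[2]),0])).round(2))
    k=(P[:,0]>-.12)&(P[:,0]<.12)&(abs(P[:,1])<.038)
    p=pt(bayn,x0,0,0)
    try:
        b,e,n=fitbr(W.reshape(-1,3)[k],[p[0],p[1],q[2]],hand); print("bracket in bay",loc(np.array([[*b[:2],0]]),*q)*1000,"yaw",np.degrees(b[2]-q[2]).round(1),e,n)
    except Exception as ex: print(ex)
    return P.reshape(480,640,3)
E
python3 - <<'E'
from chk import *
P=chk("RB","Rb",-1,45,"w10")
go(pt("RB",12,-45,18),-74.2,30,25)
E
```

```text
tip in bay [[-11.5 -46.2  18. ]] F [-0.7  0.9  0.9] pushF -1.06
bracket in bay [[46.34725152 -0.37443751  0.        ]] yaw -5.4 0.6255869675362216 10534
t 10.3 d [-17.8, 1.6, 11.0] rv [-0.2, 0.19, -0.23] rows>= 0.34 TCP target [ 0.553 -0.233  0.04 ] F [ 0.9 -2.4  0.4] grip 0.747
```

View pics/w10.png

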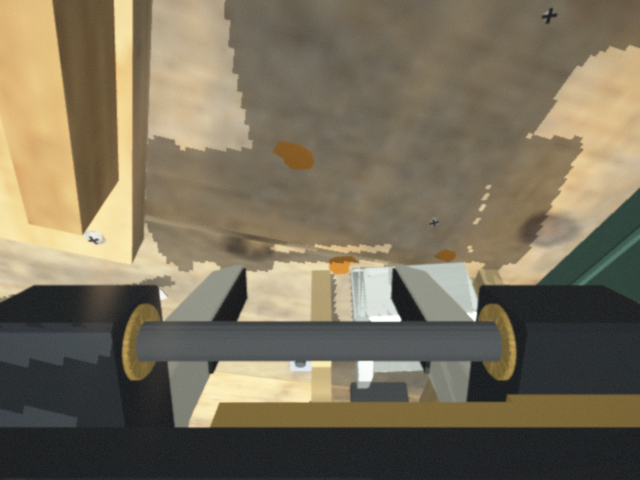

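Emit:
servo_tool([
  {"xyz":[5,-4,-3],"turn":[0,0,0],"gripper":0.75},
  {"xyz":[5,-10,-3],"turn":[0,0,0],"gripper":0.75},
  {"xyz":[-4,-10,2.3],"turn":[0,0,0],"gripper":0.75},
  {"xyz":[-11,-10,6.3],"turn":[0,0,0],"gripper":0.75},
  {"xyz":[-17,-10,9.8],"turn":[0,0,0],"gripper":0.75},
])

```text
time: 10.92
tcp_pos: [0.5413, -0.2354, 0.0403]
tool_rot: [[-0.231, 0.964, 0.134], [0.833, 0.267, -0.485], [-0.503, -0.001, -0.864]]
contact_force: [-0.8, 0.5, -1.2]
grip_width: 0.749
```

Run:
```python
from chk import *
P=chk("RB","Rb",-1,65,"w11")
```

```text
tip in bay [[ 11.3 -56.7  18.7]] F [-0.8  0.5 -1.2] pushF -0.74
bracket in bay [[64.5375553  4.683959   0.       ]] yaw 5.2 0.7630935948498679 10489
```

View pics/w11.png

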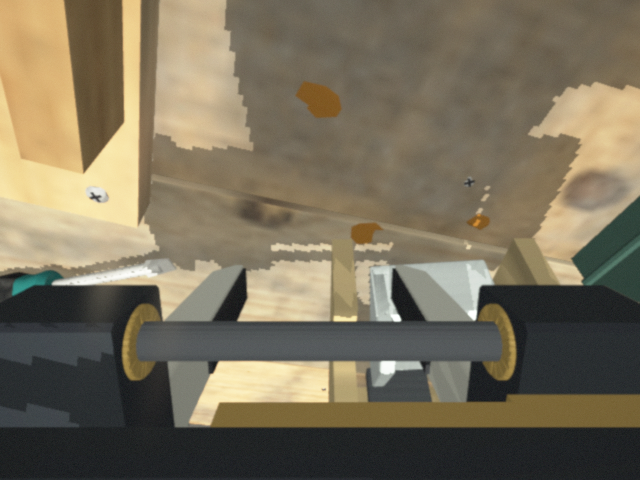

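Emit:
servo_tool([
  {"xyz":[4,3,-2.3],"turn":[0,0,0],"gripper":0.75},
  {"xyz":[4,7,-2.3],"turn":[0,0,0],"gripper":0.75},
  {"xyz":[-2,7,1.2],"turn":[0,0,0],"gripper":0.75},
  {"xyz":[-5,7,3],"turn":[0,0,0],"gripper":0.75},
  {"xyz":[-8,7,4.6],"turn":[0,0,0],"gripper":0.75},
])

```text
time: 11.6
tcp_pos: [0.5505, -0.2396, 0.0395]
tool_rot: [[-0.236, 0.963, 0.134], [0.835, 0.271, -0.479], [-0.498, -0.001, -0.867]]
contact_force: [-4.9, 18.4, 12.2]
grip_width: 0.752
```

Run:
```python
from chk import *
P=chk("RB","Rb",-1,73,"w12")
```

```text
tip in bay [[ 17.8 -48.9  17.9]] F [-4.9 18.4 12.2] pushF -19.09
bracket in bay [[74.76713759 -0.19975545  0.        ]] yaw -4.2 0.7056879678107655 10321
```

Emit:
servo_tool([
  {"xyz":[3,0,-1.7],"turn":[0,0,0],"gripper":0.75},
  {"xyz":[5,0,-2.9],"turn":[0,0,0],"gripper":0.75},
])

```text
time: 11.9
tcp_pos: [0.5491, -0.2347, 0.0398]
tool_rot: [[-0.235, 0.963, 0.134], [0.834, 0.27, -0.48], [-0.499, -0.001, -0.867]]
contact_force: [0.5, -0.3, 0.6]
grip_width: 0.747
```

Run:
```python
from chk import *
P=chk("RB","Rb",-1,73,"w13")*1000
m=(P[...,0]>125)&(P[...,0]<160)&(abs(P[...,1])<20)&(P[...,2]<36)&(P[...,2]>4)
print(m.sum(),np.percentile(P[m],[5,50,95],axis=0).round(1) if m.sum() else 0)
c=r.capture("side");save(c,"s13")
```

```text
tip in bay [[ 12.7 -49.   18.2]] F [ 0.5 -0.3  0.6] pushF 0.46
bracket in bay [[74.44932253 -0.93098728  0.        ]] yaw -4.9 0.6062376738003147 9032
1470 [[128.1 -16.5   8.1]
 [135.5   3.6  17.6]
 [136.7  18.3  25.9]]
```

View pics/w13.png

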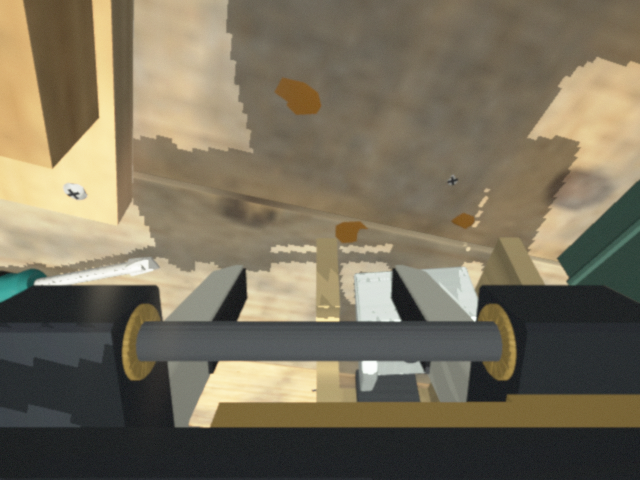

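View pics/s13.png

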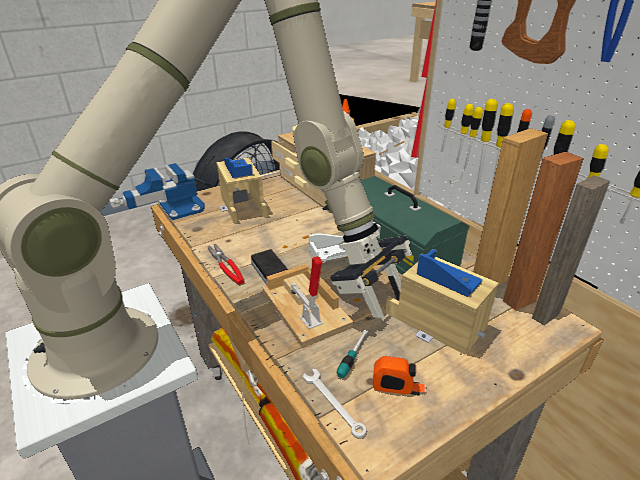

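```bash
cat >> chk.py <<'E'
def look(bayn,brn,hand,x0,name,ymax=.036):
    s=r.observe(); c=r.capture("wrist"); save(c,name); W=cloud(c,s); np.savez(name+".npz",W=W)
    X,Y,a=POSE[bayn]; q,_,_=fitbay(W,[X,Y,np.radians(a)],hand); sh(bayn,q)
    P=loc(W.reshape(-1,3),*q[:3])*1000
    m=(P[:,0]>105)&(P[:,0]<160)&(abs(P[:,1])<20)&(P[:,2]<34)&(P[:,2]>10)
    print("stop",m.sum(),np.percentile(P[m],[10,50,90],axis=0).round(1).tolist() if m.sum() else 0)
    k=(P[:,0]>-120)&(P[:,0]<115)&(abs(P[:,1])<ymax*1000)
    p=pt(bayn,x0,0,0); b,e,n=fitbr(W.reshape(-1,3)[k],[p[0],p[1],q[2]],hand); print("bracket in bay",(loc(np.array([[*b[:2],0]]),*q[:3])*1000).round(1),"yaw",np.degrees(b[2]-q[2]).round(1),e,n)
E
python3 - <<'E'
from chk import *
look("RB","Rb",-1,74,"w14")
E
```

```text
RB [ 596.3 -221. ] yaw -74.18 z 0.6
stop 1163 [[134.8, -14.4, 12.3], [135.8, 2.3, 20.0], [136.6, 16.4, 25.4]]
bracket in bay [[74.5 -1.2  0. ]] yaw -5.0 0.6269506692538583 8441
```

Emit:
servo_tool([
  {"xyz":[20,0,-12],"turn":[0,0,0],"gripper":0.75},
  {"xyz":[45,8,-26],"turn":[0,0,0],"gripper":0.75},
  {"xyz":[55,20,-50],"turn":[0,0,0],"gripper":0.75},
  {"xyz":[62,40,-90],"turn":[0,0,0],"gripper":0.75},
  {"xyz":[62,45,-90],"turn":[0,0,0],"gripper":0.75},
])

```text
time: 12.68
tcp_pos: [0.5654, -0.1271, 0.0868]
tool_rot: [[-0.236, 0.963, 0.132], [0.833, 0.271, -0.482], [-0.5, -0.004, -0.866]]
contact_force: [0.9, -0.5, -0.8]
grip_width: 0.753
```

Run:
```python
from chk import *
look("RB","Rb",-1,74,"w15",.039)
```

```text
RB [ 595.9 -221.1] yaw -74.08 z 0.5
stop 991 [[134.1, -14.8, 12.7], [135.7, -0.2, 22.7], [136.8, 15.9, 31.5]]
bracket in bay [[78.4  5.   0. ]] yaw 5.5 0.30813423614719715 3623
```

View pics/w15.png

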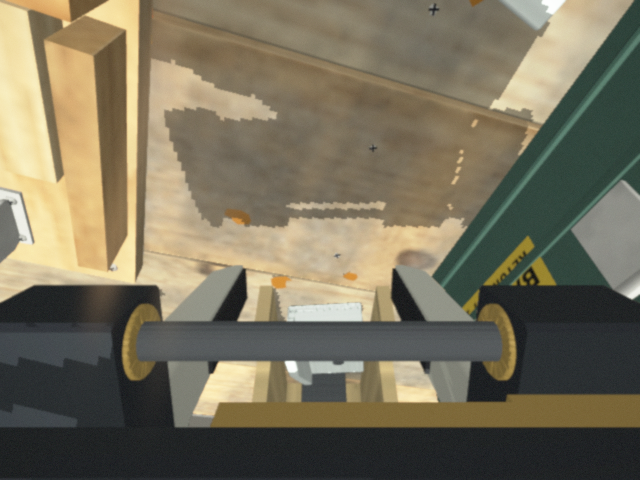

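Run:
```python
from chk import *
go(pt("RB",-10,-37,45),-74.2,30,25)
go(pt("RB",10,-37,18),-74.2,30,25)
```

```text
t 12.725 d [-57.7, -36.6, 58.6] rv [0.07, -0.23, 0.05] rows>= 1.45 TCP target [ 0.554 -0.21   0.067] F [1.3 0.9 2.8] grip 0.755
t 12.725 d [-61.6, -36.6, 92.0] rv [0.07, -0.23, 0.05] rows>= 1.88 TCP target [ 0.56  -0.229  0.04 ] F [1.3 0.9 2.8] grip 0.755
```

Emit:
servo_tool([
  {"xyz":[0,-36,0],"turn":[0,0,0],"gripper":1.0},
  {"xyz":[-10,-36.6,20],"turn":[0,0,0],"gripper":1.0},
  {"xyz":[-30,-36.6,45],"turn":[0,-0.2,0],"gripper":1.0},
  {"xyz":[-50,-36.6,75],"turn":[0,-0.2,0],"gripper":1.0},
  {"xyz":[-61.5,-36.6,92],"turn":[0,-0.2,0],"gripper":1.0},
])

```text
time: 13.35
tcp_pos: [0.5596, -0.2308, 0.0388]
tool_rot: [[-0.237, 0.962, 0.136], [0.833, 0.273, -0.482], [-0.5, -0.001, -0.866]]
contact_force: [0.0, -0.1, -0.3]
grip_width: 1.0
```

Emit:
servo_tool([
  {"xyz":[0,0,0],"turn":[0,0,0],"gripper":1.0},
  {"xyz":[0,0,0],"turn":[0,0,0],"gripper":1.0},
])

```text
time: 13.6
tcp_pos: [0.5591, -0.2307, 0.0388]
tool_rot: [[-0.236, 0.962, 0.135], [0.833, 0.272, -0.481], [-0.5, -0.001, -0.866]]
contact_force: [0.7, -0.1, -0.3]
grip_width: 1.002
```

Run:
```python
from chk import *
go(pt("RB",15,-37,18),-74.2,30,25)
s=r.observe(); c=r.capture("wrist"); save(c,"w16"); tip=s["tcp_pos"]+s["tool_rot"][:,2]*.025; print(loc(tip[None],POSE["RB"][0],POSE["RB"][1],np.radians(-74.2))*1000)
```

```text
t 13.6 d [-3.4, 1.2, 1.0] rv [-0.06, 0.0, 0.02] rows>= 0.06 TCP target [ 0.561 -0.234  0.04 ] F [ 0.7 -0.1 -0.3] grip 1.002
[[ 11.53468405 -38.20161135  17.1583378 ]]
```

View pics/w16.png

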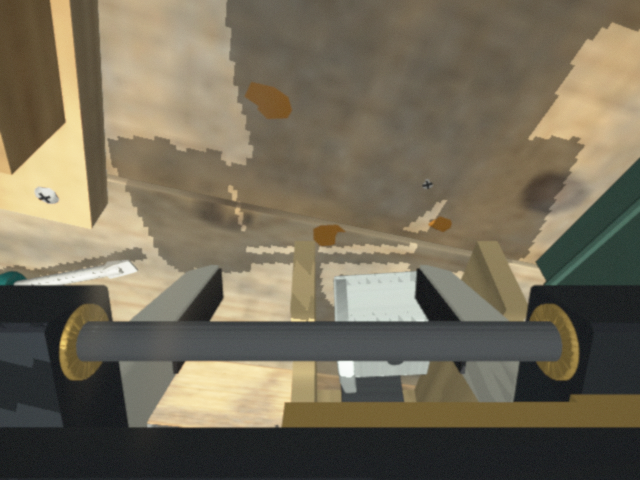

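Emit:
servo_tool([
  {"xyz":[-1.7,0,1],"turn":[0,0,0],"gripper":1.0},
  {"xyz":[-3.5,0,2],"turn":[0,0,0],"gripper":1.0},
  {"xyz":[-4.3,0,2.5],"turn":[0,0,0],"gripper":1.0},
])

```text
time: 14.02
tcp_pos: [0.561, -0.2339, 0.0388]
tool_rot: [[-0.238, 0.962, 0.136], [0.833, 0.274, -0.48], [-0.499, -0.001, -0.867]]
contact_force: [-0.8, 5.6, 3.9]
grip_width: 0.998
```

Emit:
servo_tool([
  {"xyz":[-0.9,0,0.5],"turn":[0,0,0],"gripper":1.0},
  {"xyz":[-0.9,0,0.5],"turn":[0,0,0],"gripper":1.0},
])

```text
time: 14.28
tcp_pos: [0.5612, -0.2341, 0.0388]
tool_rot: [[-0.239, 0.961, 0.137], [0.834, 0.275, -0.479], [-0.498, -0.001, -0.867]]
contact_force: [-2.1, 5.9, 3.8]
grip_width: 1.004
```

Run:
```python
from chk import *
s=r.observe(); tip=s["tcp_pos"]+s["tool_rot"][:,2]*.025; print(loc(tip[None],POSE["RB"][0],POSE["RB"][1],np.radians(-74.2))*1000)
```

```text
[[ 15.34045996 -37.0695246   17.08318184]]
```

Run:
```python
from chk import *
X,Y,a=POSE["RB"]
W=np.load("top0.npz")["W"]; print((loc(W[[226,224,228,226],[450,446,453,455]],X,Y,np.radians(a))*1000).round(1))
P=loc(np.load("w8.npz")["W"].reshape(-1,3),X,Y,np.radians(a))*1000
H={}
for x,y,z in P[(P[:,0]>-20)&(P[:,0]<60)&(P[:,1]<-50)&(P[:,1]>-130)&(P[:,2]>-10)]:
    k=(int(x//8)*8,int(y//8)*8); H[k]=max(H.get(k,-9),z)
ys=list(range(-136,-48,8)); print(ys)
for x in range(-24,60,8): print(x,[int(H.get((x,y),-99)) for y in ys])
c=r.capture("side"); save(c,"s17"); c=r.capture("top"); save(c,"t17")
cv2.imwrite("pics/s17z.png",cv2.resize(cv2.imread("pics/s17.png")[200:350,290:500],None,fx=3.8,fy=3.8,interpolation=cv2.INTER_CUBIC))
look("RB","Rb",-1,78,"w17")
```

```text
[[100.6 -61.5  10.5]
 [ 93.5 -53.6   4.4]
 [107.1 -68.6   9.2]
 [115.9 -64.8   0.7]]
[-136, -128, -120, -112, -104, -96, -88, -80, -72, -64, -56]
-24 [-99, -99, -99, -99, -99, -99, -99, -99, -99, -99, -99]
-16 [-99, -99, -99, -99, -99, -99, -99, -99, -99, -99, 1]
-8 [-99, -99, -99, -99, -99, -99, -99, -99, -99, -99, 1]
0 [-99, -99, -99, -99, -99, -99, -99, -99, -99, -99, 1]
8 [-99, -99, -99, -99, -99, -99, -99, -99, -99, -99, 0]
16 [-99, -99, -99, -99, -99, -99, -99, -99, -99, -99, 40]
24 [-99, -99, -99, -99, -99, -99, -99, -99, -99, -99, 64]
32 [-99, -99, -99, -99, -99, -99, -99, -99, -99, -99, -99]
40 [-99, -99, -99, -99, -99, -99, -99, -99, -99, -99, -99]
48 [-99, -99, -99, -99, -99, -99, -99, -99, -99, -99, -99]
56 [-99, -99, -99, -99, -99, -99, -99, -99, -99, -99, -99]
RB [ 595.7 -221.1] yaw -73.98 z 0.6
stop 1212 [[134.9, -13.8, 12.0], [135.8, 1.9, 19.6], [136.6, 16.3, 25.3]]
bracket in bay [[78.5  5.3  0. ]] yaw 5.5 0.3307233825855065 9016
```

View pics/s17z.png

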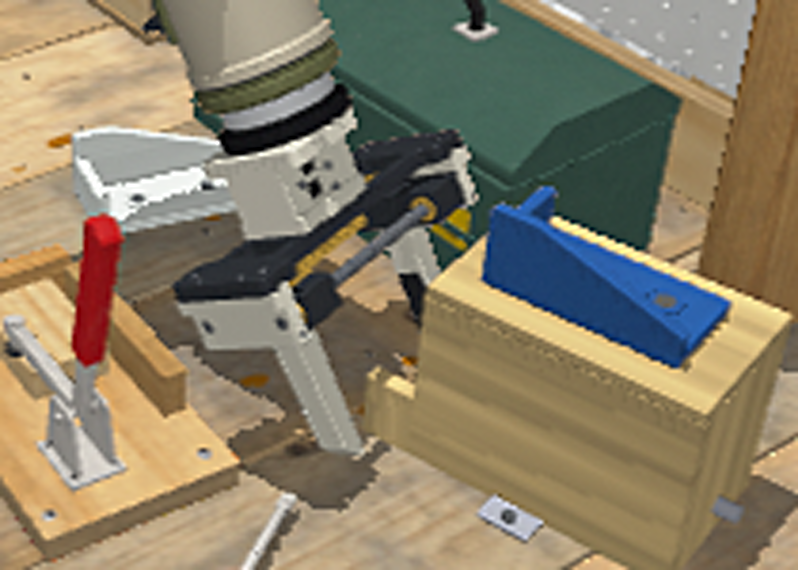

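View pics/w17.png

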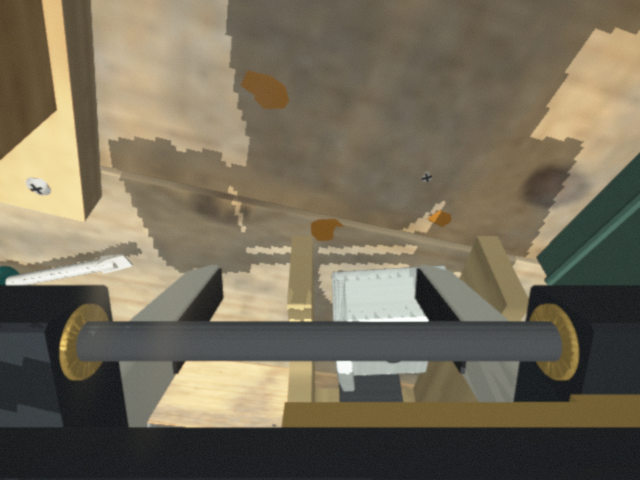

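Emit:
servo_tool([
  {"xyz":[20,0,-12],"turn":[0,0,0],"gripper":1.0},
  {"xyz":[60,0,-35],"turn":[0,0,0],"gripper":1.0},
  {"xyz":[62,0,-80],"turn":[0,0,0],"gripper":0.6},
  {"xyz":[52,0,-135],"turn":[0,0,0],"gripper":0.35},
  {"xyz":[52,0,-135],"turn":[0,0,0],"gripper":0.35},
])

```text
time: 15.05
tcp_pos: [0.5299, -0.1255, 0.1304]
tool_rot: [[-0.24, 0.961, 0.135], [0.833, 0.276, -0.48], [-0.499, -0.003, -0.867]]
contact_force: [1.7, -0.8, 0.3]
grip_width: 0.727
```

Run:
```python
from chk import *
look("RB","Rb",-1,78,"w18",.039)
go(pt("Lb",-35,26,120),-14.53,30); print(r.observe()["joint_positions"].round(1))
```

```text
RB [ 596.2 -221.1] yaw -74.21 z 0.5
stop 83 [[134.9, -16.0, 31.7], [135.9, -0.0, 32.8], [136.9, 15.7, 33.7]]
bracket in bay [[78.2  4.9  0. ]] yaw 5.7 0.34743136684268816 4298
t 15.1 d [147.1, 72.7, -73.7] rv [-29.62, -0.14, -51.57] rows>= 5.66 TCP target [0.554 0.054 0.125] F [-0.5 -0.7  2.8] grip 0.685
[-23.5  34.4  20.  130.5  58.1  21.7 -46.6]
```

View pics/w18.png

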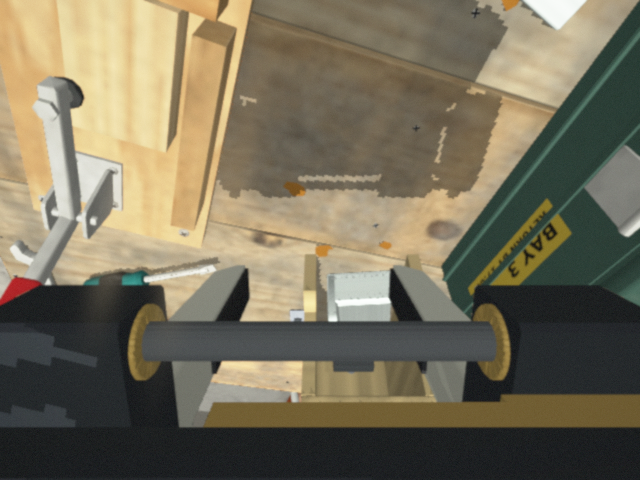

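Emit:
servo_tool([
  {"xyz":[24,12,-18],"turn":[-4.9,0,-8.6],"gripper":0.35},
  {"xyz":[49,24,-32],"turn":[-9.9,0,-17.2],"gripper":0.35},
  {"xyz":[74,36,-44],"turn":[-14.8,0,-25.8],"gripper":0.35},
  {"xyz":[98,48,-54],"turn":[-19.7,0,-34.4],"gripper":0.35},
  {"xyz":[122,60,-64],"turn":[-24.7,-0.1,-43],"gripper":0.35},
])

```text
time: 15.72
tcp_pos: [0.5499, 0.0265, 0.1293]
tool_rot: [[-0.778, 0.439, 0.45], [0.381, 0.898, -0.219], [-0.5, 0.001, -0.866]]
contact_force: [1.1, -1.0, -0.3]
grip_width: 0.353
```

Run:
```python
from chk import *
go(pt("Lb",-35,26,90),-14.53,30); print(r.observe()["joint_positions"].round(1))
```

```text
t 15.725 d [23.8, 26.3, 25.6] rv [-5.7, -0.0, -10.02] rows>= 1.1 TCP target [0.554 0.054 0.095] F [ 1.1 -1.  -0.3] grip 0.353
[-26.5  31.7   8.1 138.7 123.5  20.5 -78.5]
```

Emit:
servo_tool([
  {"xyz":[12,13,12],"turn":[-2.8,0,-5],"gripper":0.35},
  {"xyz":[23.8,26.3,25.6],"turn":[-5.7,0,-10],"gripper":0.35},
  {"xyz":[23.8,26.3,25.6],"turn":[-5.7,0,-10],"gripper":0.35},
  {"xyz":[23.8,26.3,25.6],"turn":[-5.7,0,-10],"gripper":0.35},
])

```text
time: 16.23
tcp_pos: [0.5544, 0.0526, 0.0954]
tool_rot: [[-0.838, 0.254, 0.483], [0.22, 0.967, -0.127], [-0.5, -0.0, -0.866]]
contact_force: [0.3, -0.2, 0.1]
grip_width: 0.35
```

Run:
```python
from chk import *
s=r.observe(); c=r.capture("wrist"); save(c,"w19"); W=cloud(c,s)
x,y,a=POSE["Lb"]; b,e,n=fitbr(W,[x,y,np.radians(a)],1); sh("Lb",b,e,n)
go(pt("Lb",-35,26,37),-14.53,30); print(s["joint_positions"].round(1))
```

```text
Lb [584.8  19.1] yaw -14.55 z 0.7 0.33761960674261304 19776
t 16.275 d [27.0, 0.6, 46.2] rv [-0.08, 0.03, -0.13] rows>= 0.86 TCP target [0.554 0.054 0.042] F [-0.5  0.5 -0.1] grip 0.351
[-19.1  35.7  -2.4 140.1 137.3  27.6 -82.1]
```

View pics/w19.png

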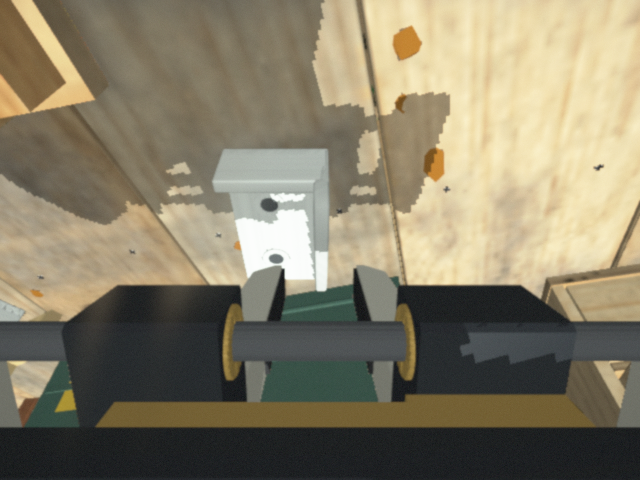

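Emit:
servo_tool([
  {"xyz":[13,0.5,23],"turn":[0,0,0],"gripper":0.35},
  {"xyz":[27,0.6,46],"turn":[0,0,0],"gripper":0.35},
  {"xyz":[27,0.6,46],"turn":[0,0,0],"gripper":0.35},
])

```text
time: 16.65
tcp_pos: [0.5539, 0.0534, 0.0414]
tool_rot: [[-0.838, 0.254, 0.482], [0.22, 0.967, -0.128], [-0.499, -0.002, -0.867]]
contact_force: [-0.0, 0.1, -0.8]
grip_width: 0.353
```

Emit:
servo_tool([
  {"xyz":[0,0,0],"turn":[0,0,0],"gripper":0.0},
  {"xyz":[0,0,0],"turn":[0,0,0],"gripper":0.0},
  {"xyz":[0,0,0],"turn":[0,0,0],"gripper":0.0},
  {"xyz":[0,0,0],"turn":[0,0,0],"gripper":0.0},
])

```text
time: 17.15
tcp_pos: [0.5543, 0.0535, 0.0423]
tool_rot: [[-0.838, 0.254, 0.484], [0.219, 0.967, -0.128], [-0.5, -0.001, -0.866]]
contact_force: [-1.5, 0.8, 8.0]
grip_width: 0.08
```

Run:
```python
from chk import *
go(pt("Lb",-35,26,37),-14.53,30)
go(pt("Lb",-35,26,120),-14.53,30)
go(pt("LB",-120,26,120),78.16,30)
```

```text
t 17.15 d [0.0, 0.1, 0.2] rv [-0.15, 0.03, -0.13] rows>= 0.02 TCP target [0.554 0.054 0.042] F [-1.5  0.8  8. ] grip 0.08
t 17.15 d [-41.5, 0.0, -71.7] rv [-0.15, 0.03, -0.13] rows>= 1.34 TCP target [0.554 0.054 0.125] F [-1.5  0.8  8. ] grip 0.08
t 17.15 d [88.5, 82.5, -146.9] rv [-46.5, -0.03, -80.4] rows>= 8.85 TCP target [0.43  0.172 0.125] F [-1.5  0.8  8. ] grip 0.08
```

Emit:
servo_tool([
  {"xyz":[-10,0,-17.3],"turn":[0,0,0],"gripper":0.0},
  {"xyz":[-25,0,-43],"turn":[0,0,0],"gripper":0.0},
  {"xyz":[-41.5,0,-71.5],"turn":[0,0,0],"gripper":0.0},
  {"xyz":[-41.5,0,-71.5],"turn":[0,0,0],"gripper":0.0},
])

```text
time: 17.65
tcp_pos: [0.555, 0.0539, 0.1273]
tool_rot: [[-0.836, 0.254, 0.487], [0.22, 0.967, -0.127], [-0.503, 0.001, -0.864]]
contact_force: [-0.3, -0.1, -1.2]
grip_width: 0.085
```

Run:
```python
from chk import *
print(r.observe()["joint_positions"].round(1))
go(pt("LB",-110,26,120),78.16,30)
```

```text
[-22.   31.5   1.5 139.4 133.7  22.7 -78. ]
t 17.65 d [131.8, 92.1, -74.2] rv [-46.55, 0.21, -80.38] rows>= 8.85 TCP target [0.432 0.181 0.125] F [-0.3 -0.1 -1.2] grip 0.085
```

Emit:
servo_tool([
  {"xyz":[13,9,-8],"turn":[-4.7,0,-8],"gripper":0.0},
  {"xyz":[26,18,-15],"turn":[-9.3,0,-16.1],"gripper":0.0},
  {"xyz":[40,28,-22],"turn":[-14,0,-24.1],"gripper":0.0},
  {"xyz":[53,37,-30],"turn":[-18.6,0.1,-32.1],"gripper":0.0},
  {"xyz":[66,46,-37],"turn":[-23.3,0.1,-40.2],"gripper":0.0},
])

```text
time: 18.27
tcp_pos: [0.4923, 0.1181, 0.1253]
tool_rot: [[-0.734, -0.531, 0.424], [-0.458, 0.848, 0.267], [-0.501, 0.002, -0.865]]
contact_force: [-0.0, -0.0, -2.7]
grip_width: 0.085
```

Run:
```python
from chk import *
print(r.observe()["joint_positions"].round(1))
go(pt("LB",-110,26,120),78.16,30)
```

```text
[ -0.3  31.5 -20.  145.  175.8  24.  -68.6]
t 18.275 d [15.2, 85.5, -8.5] rv [-23.0, 0.11, -39.97] rows>= 4.39 TCP target [0.432 0.181 0.125] F [-0.  -0.  -2.7] grip 0.085
```

Run:
```python
from chk import *
go(pt("LB",-77,26,120),78.16,30)
```

```text
t 18.275 d [-4.6, 109.3, 3.0] rv [-23.0, 0.11, -39.97] rows>= 4.39 TCP target [0.439 0.214 0.125] F [-0.  -0.  -2.7] grip 0.085
```

Emit:
servo_tool([
  {"xyz":[-3,22,0],"turn":[-4.6,0,-8],"gripper":0.0},
  {"xyz":[-5,44,1],"turn":[-9.2,0,-16],"gripper":0.0},
  {"xyz":[-5,66,2],"turn":[-13.8,0,-24],"gripper":0.0},
  {"xyz":[-5,88,3],"turn":[-18.4,0.1,-32],"gripper":0.0},
  {"xyz":[-4.6,109,3],"turn":[-23,0.1,-40],"gripper":0.0},
])

```text
time: 18.9
tcp_pos: [0.4437, 0.2071, 0.1254]
tool_rot: [[-0.247, -0.959, 0.137], [-0.826, 0.282, 0.488], [-0.507, 0.007, -0.862]]
contact_force: [0.7, 0.2, -2.0]
grip_width: 0.085
```

Run:
```python
from chk import *
print(r.observe()["joint_positions"].round(1),r.observe()["joint_vel"].round(1))
go(pt("LB",-77,26,120),78.16,30)
```

```text
[ 10.4  35.3 -37.1 138.8 216.9   7.6 -71.9] [  -3.2    1.7   -0.8   -6.1  129.2   -9.6 -103.5]
t 18.9 d [-4.1, 6.4, 2.7] rv [-1.95, 0.48, -4.13] rows>= 0.44 TCP target [0.439 0.214 0.125] F [ 0.7  0.2 -2. ] grip 0.085
```

Emit:
servo_tool([
  {"xyz":[-4,6,2.7],"turn":[-2,0.5,-4],"gripper":0.0},
  {"xyz":[-4,6,2.7],"turn":[-2,0.5,-4],"gripper":0.0},
])

```text
time: 19.15
tcp_pos: [0.4387, 0.2139, 0.1245]
tool_rot: [[-0.18, -0.979, 0.099], [-0.847, 0.205, 0.491], [-0.501, 0.004, -0.866]]
contact_force: [-0.5, 0.4, -1.5]
grip_width: 0.087
```

Run:
```python
from chk import *
s=r.observe();print(s["joint_positions"].round(1),s["joint_vel"].round(1))
go(pt("LB",-77,26,120),78.16,30)
c=r.capture("wrist"); save(c,"w20"); W=cloud(c,s)
X,Y,a=POSE["LB"]; q,e,n=fitbay(W,[X,Y,np.radians(a)],1); sh("LB",q,e,n)
P=loc(W.reshape(-1,3),*q[:3])*1000
m=(P[:,0]>105)&(P[:,0]<160)&(abs(P[:,1])<20)&(P[:,2]<34)&(P[:,2]>10)
print("stop",m.sum(),np.percentile(P[m],[10,50,90],axis=0).round(1).tolist() if m.sum() else 0)
```

```text
[  9.6  35.5 -36.8 137.8 237.6   6.3 -88.9] [ -2.4  -0.6   2.8  -1.   35.2  -0.4 -30.7]
t 19.15 d [-0.2, -0.3, -0.7] rv [0.22, 0.06, -0.13] rows>= 0.03 TCP target [0.439 0.214 0.125] F [-0.5  0.4 -1.5] grip 0.087
LB [480.1 286.9] yaw 77.89 z 0.7 0.35883226243407784 4856
stop 0 0
```

View pics/w20.png

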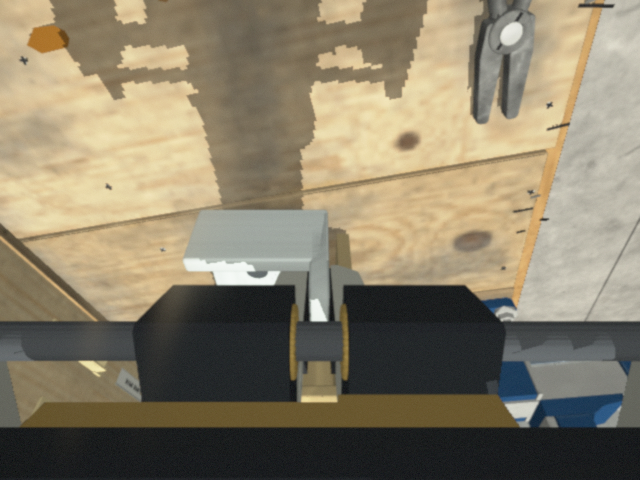

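```bash
sed -i 's/LB=(.4808,.2866,78.16)/LB=(.4803,.2868,78.0)/' plan.py
python3 - <<'E'
from chk import *
go(pt("LB",-77,26,80),78,30)
go(pt("LB",-77,26,41),78,30)
E
```

```text
t 19.2 d [19.7, 0.3, 34.0] rv [0.3, 0.05, 0.01] rows>= 0.63 TCP target [0.438 0.214 0.085] F [ 0.5 -0.1 -2.3] grip 0.082
t 19.2 d [39.3, 0.1, 67.8] rv [0.3, 0.05, 0.01] rows>= 1.26 TCP target [0.438 0.214 0.046] F [ 0.5 -0.1 -2.3] grip 0.082
```

Emit:
servo_tool([
  {"xyz":[10,0.2,17],"turn":[0,0,0],"gripper":0.0},
  {"xyz":[20,0.3,34],"turn":[0.3,0,0],"gripper":0.0},
  {"xyz":[20,0.3,34],"turn":[0.3,0,0],"gripper":0.0},
])

```text
time: 19.58
tcp_pos: [0.437, 0.214, 0.0836]
tool_rot: [[-0.181, -0.978, 0.101], [-0.847, 0.207, 0.489], [-0.499, 0.003, -0.866]]
contact_force: [-0.0, 1.4, -1.6]
grip_width: 0.085
```

Run:
```python
from chk import *
s=r.observe();print(s["joint_positions"].round(1),s["joint_vel"].round(1))
go(pt("LB",-77,26,80),78,30)
go(pt("LB",-77,26,41),78,30)
```

```text
[ -1.8  38.2 -21.  139.9 230.7  17.3 -80. ] [ 2.5 -1.7 -3.6 -0.7  2.4 -2.7 -2.8]
t 19.575 d [-1.0, -1.2, -1.2] rv [0.18, -0.03, -0.06] rows>= 0.03 TCP target [0.438 0.214 0.085] F [-0.   1.4 -1.6] grip 0.085
t 19.575 d [18.5, -1.3, 32.6] rv [0.18, -0.03, -0.06] rows>= 0.6 TCP target [0.438 0.214 0.046] F [-0.   1.4 -1.6] grip 0.085
```

Better (j6 17°, j5 231°). Continue down, then check alignment.

Emit:
servo_tool([
  {"xyz":[9,-0.7,16],"turn":[0.2,0,0],"gripper":0.0},
  {"xyz":[18.5,-1.3,32.5],"turn":[0.2,0,0],"gripper":0.0},
  {"xyz":[18.5,-1.3,32.5],"turn":[0.2,0,0],"gripper":0.0},
])

```text
time: 19.95
tcp_pos: [0.4375, 0.2142, 0.0456]
tool_rot: [[-0.183, -0.978, 0.101], [-0.847, 0.209, 0.489], [-0.499, 0.003, -0.866]]
contact_force: [-0.2, -0.1, -2.0]
grip_width: 0.081
```

Run:
```python
from chk import *
s=r.observe();print(s["joint_positions"].round(1),s["joint_vel"].round(1))
go(pt("LB",-77,26,40),78,30)
go(pt("LB",-40,26,40),78,30)
s=r.observe(); c=r.capture("wrist"); save(c,"w21"); W=cloud(c,s)
W=W.reshape(-1,3);W=W[np.isfinite(W).all(1)]
a=np.radians(78); g=s["tcp_pos"]+s["tool_rot"][:,2]*.006
c_,sn=np.cos(a),np.sin(a); o=[g[0]-(c_*-.035-sn*.026),g[1]-(sn*-.035+c_*.026)]; zb=g[2]-.037
P=loc(W,o[0],o[1],a); m=(P[:,0]<-.044)&(P[:,0]>-.07)&(abs(P[:,1])<.035)&(P[:,2]>zb+.004)&(P[:,2]<zb+.052); Q=W[m]
f=lambda p: bracket(loc(Q-[0,0,zb+p[3]],*p[:3]),1)*1000
q=least_squares(f,[*o,a,0],loss="cauchy",f_scale=1,x_scale=[.01,.01,.1,.01],diff_step=1e-4); sh("held",q.x,len(Q),np.median(abs(f(q.x))))
X,Y,b=POSE["LB"]; print("in bay",loc(np.array([[*q.x[:2],0]]),X,Y,np.radians(b))*1000,"zb",zb)
c=r.capture("top"); save(c,"t21")
cv2.imwrite("pics/t21z.png",cv2.resize(cv2.imread("pics/t21.png")[180:300,110:280],None,fx=4.5,fy=4.5,interpolation=cv2.INTER_CUBIC))
```

```text
[ -6.8  42.8 -14.  140.8 225.3  24.  -72.9] [ 0.8 -1.8 -1.1  0.1  1.1 -1.1 -1.5]
t 19.95 d [0.3, -0.8, 0.3] rv [0.14, -0.04, -0.14] rows>= 0.02 TCP target [0.438 0.214 0.045] F [-0.2 -0.1 -2. ] grip 0.081
t 19.95 d [-31.8, -0.7, 18.7] rv [0.14, -0.04, -0.14] rows>= 0.59 TCP target [0.446 0.25  0.045] F [-0.2 -0.1 -2. ] grip 0.081
held [471.2 245.8] yaw 77.93 z 0.5 9316 0.3273673140152308
in bay [[-41.96628697   0.42501556   0.        ]] zb 0.003364004587870194
```

View pics/t21z.png

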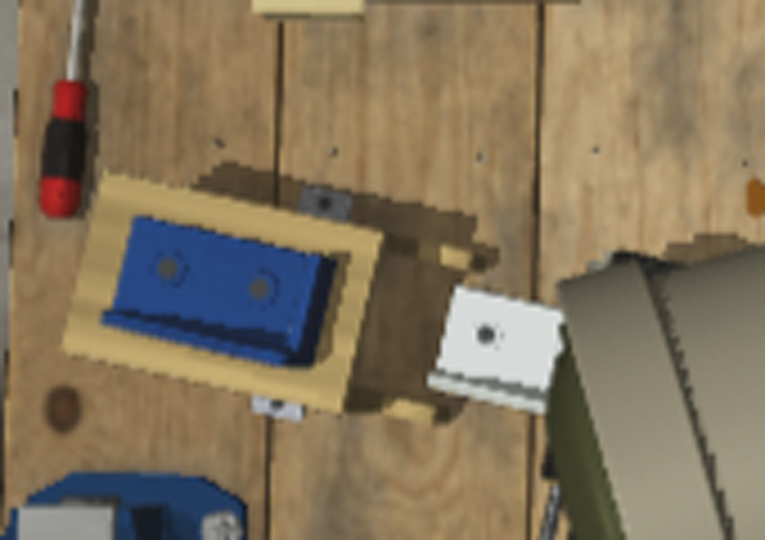

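View pics/w21.png

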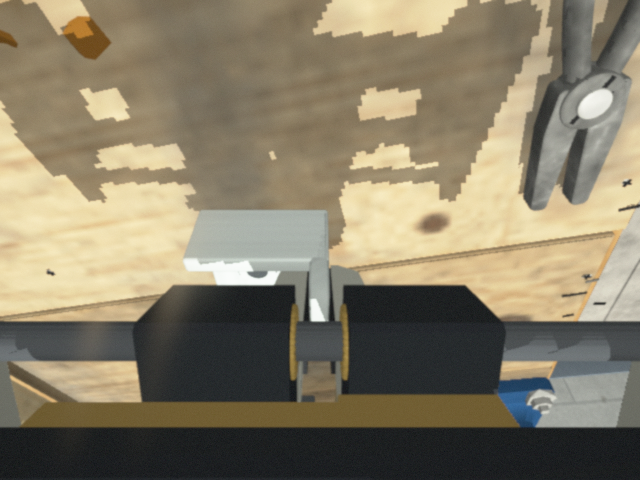

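Emit:
servo_tool([
  {"xyz":[-13,-0.3,7.2],"turn":[0,0,0],"gripper":0.0},
  {"xyz":[-26,-0.7,14.7],"turn":[0,0,0],"gripper":0.0},
  {"xyz":[-39,-0.7,22.2],"turn":[0,0,0],"gripper":0.0},
  {"xyz":[-51,-0.7,29.2],"turn":[0,0,0],"gripper":0.0},
  {"xyz":[-51,-0.7,29.2],"turn":[0,0,0],"gripper":0.0},
])

```text
time: 20.68
tcp_pos: [0.4508, 0.2731, 0.0471]
tool_rot: [[-0.18, -0.978, 0.103], [-0.847, 0.207, 0.49], [-0.501, 0.001, -0.866]]
contact_force: [0.0, -0.0, -2.1]
grip_width: 0.086
```

Run:
```python
from chk import *
s=r.observe();print(s["joint_positions"].round(1))
go(pt("LB",-18,26,37.5),78,30)
```

```text
[-12.8  42.7 -15.3 137.5 221.1  21.8 -75.7]
t 20.675 d [3.4, 0.0, 3.0] rv [0.08, 0.05, 0.01] rows>= 0.07 TCP target [0.451 0.272 0.043] F [ 0.  -0.  -2.1] grip 0.086
```

Emit:
servo_tool([
  {"xyz":[1.5,0,1.5],"turn":[0,0,0],"gripper":0.0},
  {"xyz":[3,0,3],"turn":[0,0,0],"gripper":0.0},
  {"xyz":[3,0,3],"turn":[0,0,0],"gripper":0.0},
])

```text
time: 21.05
tcp_pos: [0.4505, 0.2715, 0.0426]
tool_rot: [[-0.181, -0.978, 0.102], [-0.847, 0.208, 0.49], [-0.5, 0.002, -0.866]]
contact_force: [0.7, -0.4, -2.8]
grip_width: 0.082
```

Emit:
servo_tool([
  {"xyz":[0,0,0],"turn":[0,0,0],"gripper":0.25},
  {"xyz":[0,0,0],"turn":[0,0,0],"gripper":0.25},
  {"xyz":[0,0,0],"turn":[0,0,0],"gripper":0.25},
])

```text
time: 21.42
tcp_pos: [0.4506, 0.2715, 0.0428]
tool_rot: [[-0.18, -0.978, 0.103], [-0.847, 0.208, 0.49], [-0.501, 0.001, -0.866]]
contact_force: [-0.3, -0.5, 1.1]
grip_width: 0.249
```

Emit:
servo_tool([
  {"xyz":[0,0,-25],"turn":[0,0,0],"gripper":0.25},
  {"xyz":[0,0,-60],"turn":[0,0,0],"gripper":0.25},
  {"xyz":[25,-10,-80],"turn":[0,0,0],"gripper":0.3},
  {"xyz":[50,-26,-90],"turn":[0,0,0],"gripper":0.3},
  {"xyz":[50,-26,-90],"turn":[0,0,0],"gripper":0.3},
])

```text
time: 22.05
tcp_pos: [0.459, 0.1764, 0.0953]
tool_rot: [[-0.186, -0.977, 0.106], [-0.846, 0.214, 0.489], [-0.5, 0.002, -0.866]]
contact_force: [-0.8, 0.5, 0.5]
grip_width: 0.3
```

Run:
```python
from chk import *
s=r.observe();print(s["joint_positions"].round(1))
look("LB","Lb",1,17,"w22",.039)
go(pt("LB",-62,0,18),78,30,25)
```

```text
[ 12.7  39.1 -33.7 136.9 238.4   7.8 -83.6]
LB [480.2 287.9] yaw 78.16 z 0.9
stop 959 [[115.7, -15.8, 12.6], [116.6, 0.1, 22.7], [117.6, 15.9, 31.7]]
bracket in bay [[15.8 -0.6  0. ]] yaw -0.1 0.3400541109412278 5675
t 22.1 d [-3.2, 1.2, 66.5] rv [-0.01, 0.07, -0.23] rows>= 1.07 TCP target [0.465 0.214 0.04 ] F [-0.5 -0.3  0.8] grip 0.301
```

View pics/w22.png

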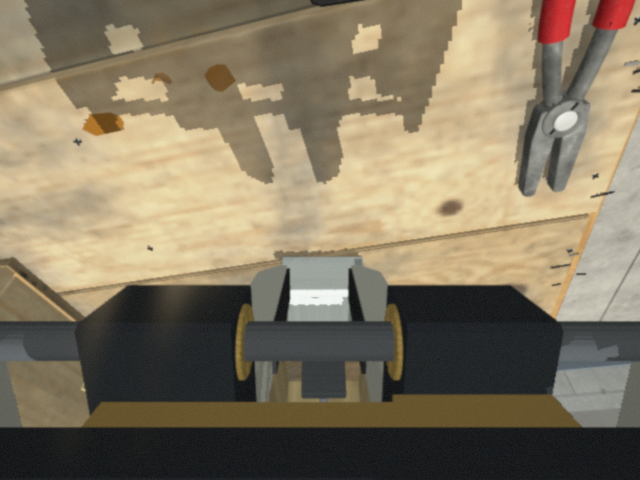

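```bash
sed -i 's/LB=(.4803,.2868,78.0)/LB=(.4802,.2879,78.1)/' plan.py
python3 - <<'E'
from chk import *
go(pt("LB",-56,0,18),78.1,30,25)
go(pt("LB",-10,0,18),78.1,30,25)
E
```

```text
t 22.1 d [-9.3, 1.4, 70.0] rv [-0.06, 0.07, -0.32] rows>= 1.14 TCP target [0.466 0.221 0.04 ] F [-0.5 -0.3  0.8] grip 0.301
t 22.1 d [-49.1, 1.6, 93.1] rv [-0.06, 0.07, -0.32] rows>= 1.7 TCP target [0.476 0.266 0.04 ] F [-0.5 -0.3  0.8] grip 0.301
```

Emit:
servo_tool([
  {"xyz":[0,1,25],"turn":[0,0,-0.3],"gripper":0.3},
  {"xyz":[-3,1.4,48],"turn":[0,0,-0.3],"gripper":0.3},
  {"xyz":[-9,1.4,70],"turn":[0,0,-0.3],"gripper":0.3},
  {"xyz":[-9,1.4,70],"turn":[0,0,-0.3],"gripper":0.3},
])

```text
time: 22.6
tcp_pos: [0.4649, 0.2234, 0.039]
tool_rot: [[-0.175, -0.979, 0.101], [-0.847, 0.202, 0.491], [-0.501, -0.0, -0.865]]
contact_force: [0.0, -0.7, 0.3]
grip_width: 0.299
```

Run:
```python
from chk import *
s=r.observe();print(s["joint_positions"].round(1))
tip=s["tcp_pos"]+s["tool_rot"][:,2]*.025; X,Y,a=POSE["LB"]; print(loc(tip[None],X,Y,np.radians(a))*1000)
go(pt("LB",-12,0,18),78.1,30,25)
```

```text
[ -4.6  44.  -17.2 137.  226.8  20.2 -74.1]
[[-53.69546986   1.70360777  17.36200516]]
t 22.6 d [-36.4, -1.8, 20.3] rv [0.11, 0.08, 0.21] rows>= 0.67 TCP target [0.475 0.264 0.04 ] F [ 0.  -0.7  0.3] grip 0.299
```

Emit:
servo_tool([
  {"xyz":[-7,-1,4],"turn":[0,0,0],"gripper":0.3},
  {"xyz":[-14,-1.8,8],"turn":[0,0,0.2],"gripper":0.3},
  {"xyz":[-22,-1.8,12.5],"turn":[0,0,0.2],"gripper":0.3},
  {"xyz":[-29,-1.8,16.5],"turn":[0,0,0.2],"gripper":0.3},
  {"xyz":[-36,-1.8,20.5],"turn":[0,0,0.2],"gripper":0.3},
])

```text
time: 23.22
tcp_pos: [0.4752, 0.264, 0.0395]
tool_rot: [[-0.178, -0.979, 0.102], [-0.847, 0.205, 0.491], [-0.501, 0.001, -0.865]]
contact_force: [0.1, -1.3, 0.5]
grip_width: 0.3
```

Run:
```python
from chk import *
s=r.observe();print(s["joint_positions"].round(1),s["contact_force"].round(1))
tip=s["tcp_pos"]+s["tool_rot"][:,2]*.025; X,Y,a=POSE["LB"]; print(loc(tip[None],X,Y,np.radians(a))*1000)
look("LB","Lb",1,50,"w23",.039)
```

```text
[ -8.5  44.1 -18.1 134.6 223.9  18.7 -76. ] [ 0.1 -1.3  0.5]
[[-11.89531871  -0.02776618  17.83078059]]
LB [480.2 287.1] yaw 78.29 z 0.8
stop 1144 [[116.4, -16.0, 11.6], [117.3, 0.0, 17.8], [118.3, 15.9, 23.6]]
bracket in bay [[51.5 -9.2  0. ]] yaw -0.4 0.352510173538087 7959
```

View pics/w23.png

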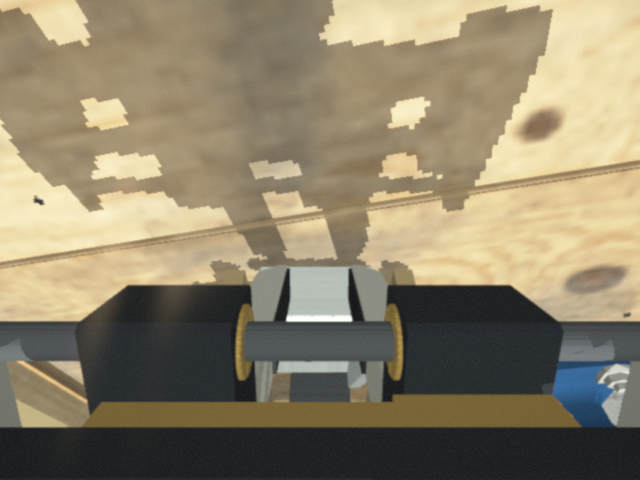

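Emit:
servo_tool([
  {"xyz":[-2,0,1.2],"turn":[0,0,0],"gripper":0.3},
  {"xyz":[-4,0,2.4],"turn":[0,0,0],"gripper":0.3},
  {"xyz":[-6,0,3.6],"turn":[0,0,0],"gripper":0.3},
])

```text
time: 23.65
tcp_pos: [0.4768, 0.272, 0.0395]
tool_rot: [[-0.178, -0.979, 0.102], [-0.846, 0.205, 0.492], [-0.502, 0.001, -0.865]]
contact_force: [0.5, -1.7, -0.0]
grip_width: 0.298
```

Emit:
servo_tool([
  {"xyz":[-0.9,0,0.5],"turn":[0,0,0],"gripper":0.3},
  {"xyz":[-0.9,0,0.5],"turn":[0,0,0],"gripper":0.3},
])

```text
time: 23.9
tcp_pos: [0.4771, 0.2731, 0.0395]
tool_rot: [[-0.178, -0.979, 0.102], [-0.846, 0.205, 0.492], [-0.502, 0.001, -0.865]]
contact_force: [-0.3, -0.5, 0.2]
grip_width: 0.298
```

Emit:
servo_tool([
  {"xyz":[-0.9,0,0.5],"turn":[0,0,0],"gripper":0.3},
  {"xyz":[-0.9,0,0.5],"turn":[0,0,0],"gripper":0.3},
])

```text
time: 24.15
tcp_pos: [0.4773, 0.2741, 0.0395]
tool_rot: [[-0.178, -0.979, 0.102], [-0.846, 0.205, 0.492], [-0.502, 0.001, -0.865]]
contact_force: [-0.1, -0.9, 0.6]
grip_width: 0.301
```

Emit:
servo_tool([
  {"xyz":[-0.9,0,0.5],"turn":[0,0,0],"gripper":0.3},
  {"xyz":[-0.9,0,0.5],"turn":[0,0,0],"gripper":0.3},
])

```text
time: 24.4
tcp_pos: [0.4774, 0.2747, 0.0394]
tool_rot: [[-0.178, -0.979, 0.102], [-0.847, 0.205, 0.491], [-0.502, 0.001, -0.865]]
contact_force: [-1.2, -2.4, 1.1]
grip_width: 0.298
```

Emit:
servo_tool([
  {"xyz":[-0.7,0,0.4],"turn":[0,0,0],"gripper":0.3},
  {"xyz":[-0.7,0,0.4],"turn":[0,0,0],"gripper":0.3},
])

```text
time: 24.65
tcp_pos: [0.4774, 0.2749, 0.0394]
tool_rot: [[-0.179, -0.979, 0.102], [-0.847, 0.205, 0.49], [-0.501, 0.002, -0.866]]
contact_force: [-1.5, -5.6, 3.7]
grip_width: 0.3
```

Emit:
servo_tool([
  {"xyz":[10,0,-6],"turn":[0,0,0],"gripper":0.3},
  {"xyz":[30,0,-18],"turn":[0,0,0],"gripper":0.3},
  {"xyz":[45,0,-50],"turn":[0,0,0],"gripper":0.3},
  {"xyz":[45,0,-70],"turn":[0,0,0],"gripper":0.3},
  {"xyz":[45,0,-70],"turn":[0,0,0],"gripper":0.3},
])

```text
time: 25.28
tcp_pos: [0.4629, 0.2014, 0.0783]
tool_rot: [[-0.18, -0.978, 0.104], [-0.846, 0.208, 0.491], [-0.502, 0.0, -0.865]]
contact_force: [0.7, 1.7, 0.3]
grip_width: 0.302
```

Run:
```python
from chk import *
s=r.observe();print(s["joint_positions"].round(1))
look("LB","Lb",1,61,"w24",.039)
go(np.array([.52,.05,.2]),20,10)
```

```text
[  4.3  40.  -25.9 136.8 233.9  13.  -80.6]
LB [481.1 293.7] yaw 78.06 z 0.9
stop 1133 [[109.6, -16.0, 12.6], [110.6, -0.3, 22.5], [111.5, 16.0, 31.9]]
bracket in bay [[55.5 -9.8  0. ]] yaw -1.4 0.7837096395832437 4842
t 25.325 d [54.7, -86.4, -179.9] rv [20.05, 18.36, 54.79] rows>= 5.83 TCP target [0.519 0.05  0.206] F [ 1.  -0.   0.2] grip 0.298
```

View pics/w24.png

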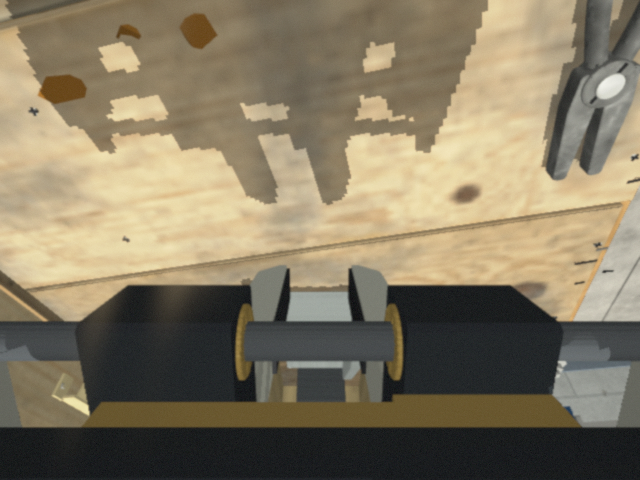

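Emit:
servo_tool([
  {"xyz":[-5,0,-15],"turn":[0,0,0],"gripper":1.0},
  {"xyz":[-5,0,-20],"turn":[0,0,0],"gripper":1.0},
  {"xyz":[-5,0,-20],"turn":[0,0,0],"gripper":1.0},
  {"xyz":[-5,0,-20],"turn":[0,0,0],"gripper":1.0},
  {"xyz":[-5,0,-20],"turn":[0,0,0],"gripper":1.0},
])

```text
time: 25.95
tcp_pos: [0.4615, 0.1968, 0.0973]
tool_rot: [[-0.179, -0.979, 0.103], [-0.846, 0.206, 0.491], [-0.502, 0.001, -0.865]]
contact_force: [-0.4, -0.3, -0.5]
grip_width: 0.79
```

Run:
```python
from chk import *
s=r.observe();print(s["joint_positions"].round(1),s["grip_width"])
look("LB","Lb",1,61,"w25",.039)
```

```text
[  9.8  38.8 -33.1 136.3 237.    8.  -84. ] 0.7901661507629478
LB [480.2 287.1] yaw 78.25 z 0.9
stop 685 [[116.3, -15.8, 19.8], [117.2, -0.4, 26.3], [118.3, 16.0, 32.5]]
bracket in bay [[62.3 -1.7  0. ]] yaw -0.0 0.3317745696270122 5273
```

View pics/w25.png

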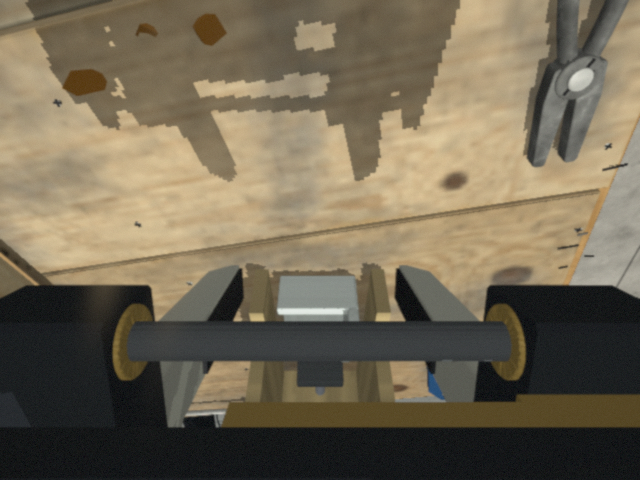

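Run:
```python
from chk import *
go(np.array([.54,.05,.2]),-5,25)
```

```text
t 26.0 d [56.2, -104.4, -157.7] rv [38.5, 4.16, 73.66] rows>= 7.93 TCP target [0.537 0.05  0.205] F [-0.1  0.1  0.6] grip 0.83
```

Emit:
servo_tool([
  {"xyz":[14,-13,-8],"turn":[4.8,0.5,9.2],"gripper":0.5},
  {"xyz":[28,-26,-16],"turn":[9.6,1,18.4],"gripper":0.5},
  {"xyz":[42,-39,-24],"turn":[14.4,1.5,27.6],"gripper":0.5},
  {"xyz":[55,-52,-32],"turn":[19.2,2,36.8],"gripper":0.5},
  {"xyz":[55,-65,-55],"turn":[24,2.6,46],"gripper":0.5},
])

```text
time: 26.62
tcp_pos: [0.5092, 0.1092, 0.1163]
tool_rot: [[-0.807, -0.436, 0.397], [-0.383, 0.9, 0.21], [-0.449, 0.017, -0.893]]
contact_force: [0.1, 0.4, 0.1]
grip_width: 0.505
```

Run:
```python
from chk import *
print(r.observe()["joint_positions"].round(1))
go(np.array([.53,-.04,.16]),-45,30)
e=Rt(-74.2,45)[:,2]
for dd in (70,0): 
    p=pt("RB",52.5,-43,25)-e*dd/1000; print(p,dd)
go(pt("RB",52.5,-43,25)-e*.07,-74.2,45,25)
```

```text
[-13.   31.2  -2.5 142.5 193.1  20.2 -92.6]
t 26.625 d [19.3, -139.6, -67.1] rv [34.4, -3.49, 61.99] rows>= 6.76 TCP target [ 0.528 -0.038  0.165] F [0.1 0.4 0.1] grip 0.505
[ 0.55554215 -0.23579713  0.07449747] 70
[ 0.56901934 -0.2834245   0.025     ] 0
t 26.625 d [102.9, -313.6, -30.7] rv [59.4, -14.25, 81.01] rows>= 9.66 TCP target [ 0.551 -0.219  0.092] F [0.1 0.4 0.1] grip 0.505
```

Emit:
servo_tool([
  {"xyz":[4,-25,-14],"turn":[5.2,-0.5,9.3],"gripper":0.5},
  {"xyz":[8,-50,-28],"turn":[10.4,-1,18.6],"gripper":0.5},
  {"xyz":[11,-75,-42],"turn":[15.6,-1.5,27.9],"gripper":0.5},
  {"xyz":[14,-100,-54],"turn":[20.6,-2,37.2],"gripper":0.5},
  {"xyz":[17,-125,-62],"turn":[25.8,-2.5,46.5],"gripper":0.5},
])

```text
time: 27.25
tcp_pos: [0.5252, -0.0233, 0.1626]
tool_rot: [[-0.775, 0.464, 0.429], [0.404, 0.886, -0.227], [-0.485, -0.002, -0.874]]
contact_force: [0.2, -0.3, -0.9]
grip_width: 0.499
```

Run:
```python
from chk import *
print(r.observe()["joint_positions"].round(1))
e=Rt(-74.2,45)[:,2]
go(pt("RB",52.5,-43,25)-e*.1,-74.2,45,25)
```

```text
[ -35.2   28.8   28.8  141.3  153.9   10.9 -103.1]
t 27.25 d [-62.2, -145.8, 91.3] rv [28.03, -15.01, 37.39] rows>= 4.67 TCP target [ 0.545 -0.198  0.113] F [ 0.2 -0.3 -0.9] grip 0.499
```

Run:
```python
from chk import *
e=Rt(-74.2,45)[:,2]
go(pt("RB",52.5,-43,25)-e*.11,-74.2,30,25)
```

```text
t 27.25 d [-66.4, -144.5, 81.0] rv [22.84, -0.85, 40.6] rows>= 4.44 TCP target [ 0.544 -0.197  0.124] F [ 0.2 -0.3 -0.9] grip 0.499
```

Emit:
servo_tool([
  {"xyz":[-13,-29,16],"turn":[4.6,0,8.1],"gripper":0.5},
  {"xyz":[-26,-58,32],"turn":[9.2,0,16.2],"gripper":0.5},
  {"xyz":[-40,-87,48],"turn":[13.8,0,24.3],"gripper":0.5},
  {"xyz":[-53,-116,64],"turn":[18.4,0,32.5],"gripper":0.5},
  {"xyz":[-66,-144,81],"turn":[22.8,0,40.6],"gripper":0.5},
])

```text
time: 27.88
tcp_pos: [0.5431, -0.1644, 0.1332]
tool_rot: [[-0.435, 0.867, 0.241], [0.751, 0.498, -0.434], [-0.496, -0.007, -0.868]]
contact_force: [-0.7, -0.5, 0.3]
grip_width: 0.497
```

Run:
```python
from chk import *
print(r.observe()["joint_positions"].round(1))
e=Rt(-74.2,45)[:,2]
go(pt("RB",52.5,-43,25)-e*.1,-74.2,45,25)
```

```text
[-25.9  36.9  33.6 133.5  94.3   6.5 -64.1]
t 27.875 d [-16.5, -15.1, 32.4] rv [8.21, -15.1, 11.44] rows>= 1.97 TCP target [ 0.545 -0.198  0.113] F [-0.7 -0.5  0.3] grip 0.497
```

Run:
```python
from chk import *
e=Rt(-74.2,45)[:,2]
go(pt("RB",52.5,-43,25)-e*.1,-74.2,30,25)
```

```text
t 27.875 d [-22.9, -16.4, 31.4] rv [6.63, -0.18, 12.38] rows>= 1.34 TCP target [ 0.546 -0.203  0.117] F [-0.7 -0.5  0.3] grip 0.497
```

Emit:
servo_tool([
  {"xyz":[-11,-8,16],"turn":[3.3,0,6.2],"gripper":0.5},
  {"xyz":[-23,-16,31],"turn":[6.6,0,12.4],"gripper":0.5},
  {"xyz":[-23,-16,31],"turn":[6.6,0,12.4],"gripper":0.5},
  {"xyz":[-23,-16,31],"turn":[6.6,0,12.4],"gripper":0.5},
])

```text
time: 28.38
tcp_pos: [0.5467, -0.2033, 0.1176]
tool_rot: [[-0.236, 0.962, 0.135], [0.835, 0.272, -0.479], [-0.497, -0.0, -0.868]]
contact_force: [-0.6, -0.6, -0.1]
grip_width: 0.501
```

Run:
```python
from chk import *
print(r.observe()["joint_positions"].round(1))
look("RB","Rb",-1,78,"w26",.039)
e=Rt(-74.2,45)[:,2]
go(pt("RB",52.5,-43,25)-e*.08,-74.2,40,25)
go(pt("RB",52.5,-43,25)-e*.07,-74.2,45,25)
```

```text
[-19.1  38.6  27.9 128.8  60.9  13.  -41.6]
RB [ 596.1 -221.1] yaw -74.12 z 0.6
stop 243 [[118.2, -17.4, 11.6], [135.4, -6.0, 16.6], [136.3, 4.2, 25.1]]
bracket in bay [[78.3  4.7  0. ]] yaw 5.6 0.33512220549318006 7918
t 28.425 d [-1.0, -0.3, 20.1] rv [0.02, -10.19, 0.05] rows>= 0.97 TCP target [ 0.549 -0.214  0.101] F [1.2 0.1 0.7] grip 0.5
t 28.425 d [-1.5, -0.3, 30.2] rv [0.02, -15.19, 0.05] rows>= 1.45 TCP target [ 0.551 -0.219  0.092] F [1.2 0.1 0.7] grip 0.5
```

View pics/w26.png

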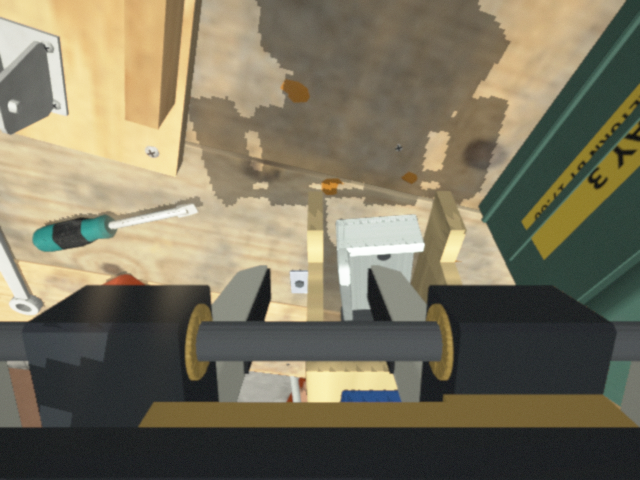

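Emit:
servo_tool([
  {"xyz":[-0.5,0,10],"turn":[0,-5,0],"gripper":0.5},
  {"xyz":[-1,0,20],"turn":[0,-10,0],"gripper":0.5},
  {"xyz":[-1.5,0,30],"turn":[0,-15.2,0],"gripper":0.5},
  {"xyz":[-1.5,0,30],"turn":[0,-15.2,0],"gripper":0.5},
])

```text
time: 28.92
tcp_pos: [0.5512, -0.2169, 0.0915]
tool_rot: [[-0.197, 0.961, 0.195], [0.678, 0.278, -0.681], [-0.709, -0.002, -0.706]]
contact_force: [0.1, -1.7, 0.3]
grip_width: 0.499
```

Run:
```python
from chk import *
print(r.observe()["joint_positions"].round(1),r.observe()["joint_vel"].round(1))
e=Rt(-74.2,45)[:,2]
go(pt("RB",52.5,-43,25)-e*.07,-74.2,45,25)
go(pt("RB",52.5,-43,25),-74.2,45,25)
```

```text
[-27.7  49.5  33.1 132.6 104.8  20.5 -94.7] [ 10.8   2.5 -30.2   3.4  27.   42.6 -39.5]
t 28.925 d [-1.6, -1.0, 0.7] rv [0.14, 0.12, 0.31] rows>= 0.03 TCP target [ 0.551 -0.219  0.092] F [ 0.1 -1.7  0.3] grip 0.499
t 28.925 d [-1.5, -1.1, 70.7] rv [0.14, 0.12, 0.31] rows>= 1.14 TCP target [ 0.564 -0.266  0.043] F [ 0.1 -1.7  0.3] grip 0.499
```

Emit:
servo_tool([
  {"xyz":[-1.5,-1,15],"turn":[0,0,0.3],"gripper":0.5},
  {"xyz":[-1.5,-1,30],"turn":[0,0,0.3],"gripper":0.5},
  {"xyz":[-1.5,-1,44],"turn":[0,0,0.3],"gripper":0.5},
  {"xyz":[-1.5,-1,56],"turn":[0,0,0.3],"gripper":0.5},
  {"xyz":[-1.5,-1,56],"turn":[0,0,0.3],"gripper":0.5},
])

```text
time: 29.55
tcp_pos: [0.5612, -0.2571, 0.0527]
tool_rot: [[-0.192, 0.962, 0.194], [0.679, 0.273, -0.681], [-0.709, 0.001, -0.706]]
contact_force: [0.2, -1.0, 0.2]
grip_width: 0.501
```

Run:
```python
from chk import *
s=r.observe(); print(s["joint_positions"].round(1),s["contact_force"].round(1))
tip=s["tcp_pos"]+s["tool_rot"][:,2]*.025; X,Y,a=POSE["RB"]; print(loc(tip[None],X,Y,np.radians(a))*1000)
go(pt("RB",52.5,-43,25),-74.2,45,25)
c=r.capture("wrist"); save(c,"w27"); c=r.capture("side"); save(c,"s27")
cv2.imwrite("pics/s27z.png",cv2.resize(cv2.imread("pics/s27.png")[200:350,290:500],None,fx=3.8,fy=3.8,interpolation=cv2.INTER_CUBIC))
```

```text
[ -19.1   52.4   26.7  130.9  113.7   25.3 -101.8] [ 0.2 -1.   0.2]
[[ 42.73658358 -43.27573425  35.09922852]]
t 29.55 d [0.2, 0.3, 14.0] rv [0.08, 0.12, -0.0] rows>= 0.23 TCP target [ 0.564 -0.266  0.043] F [ 0.2 -1.   0.2] grip 0.501
```

View pics/w27.png

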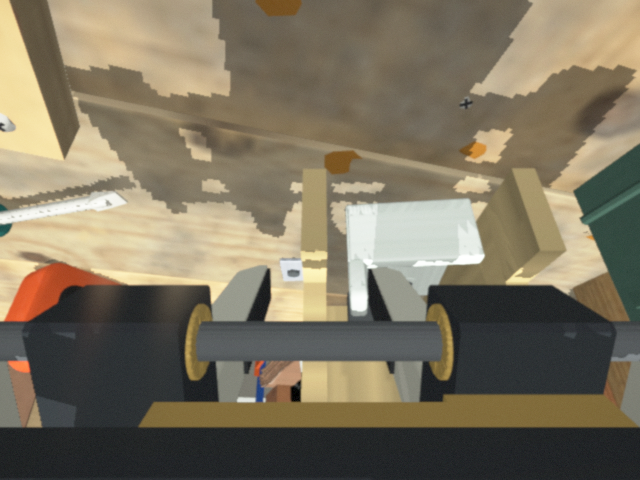

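View pics/s27z.png

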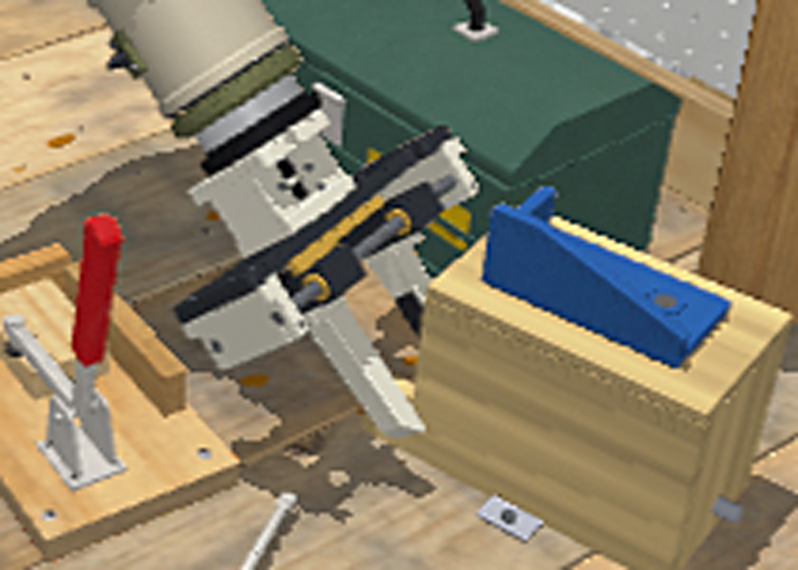

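Emit:
servo_tool([
  {"xyz":[0,0.8,5],"turn":[0,0,0],"gripper":0.5},
  {"xyz":[0,1,10],"turn":[0,0,0],"gripper":0.5},
  {"xyz":[0,1,13],"turn":[0,0,0],"gripper":0.5},
  {"xyz":[0,1,13],"turn":[0,0,0],"gripper":0.5},
])

```text
time: 30.15
tcp_pos: [0.5647, -0.2653, 0.0438]
tool_rot: [[-0.192, 0.962, 0.195], [0.679, 0.273, -0.681], [-0.709, 0.001, -0.706]]
contact_force: [-0.1, -1.4, 0.5]
grip_width: 0.501
```

Emit:
servo_tool([
  {"xyz":[2.5,0,-2.5],"turn":[0,0,0],"gripper":0.5},
  {"xyz":[5,0,-5],"turn":[0,0,0],"gripper":0.5},
  {"xyz":[8,0,-8],"turn":[0,0,0],"gripper":0.5},
  {"xyz":[11.5,0,-11.5],"turn":[0,0,0],"gripper":0.5},
  {"xyz":[11.5,0,-11.5],"turn":[0,0,0],"gripper":0.5},
])

```text
time: 30.78
tcp_pos: [0.5603, -0.249, 0.0438]
tool_rot: [[-0.193, 0.962, 0.195], [0.679, 0.274, -0.681], [-0.708, 0.001, -0.706]]
contact_force: [-0.2, -0.8, 1.4]
grip_width: 0.505
```

Run:
```python
from chk import *
s=r.observe(); print(s["joint_positions"].round(1),s["contact_force"].round(1))
look("RB","Rb",-1,65,"w28",.039)
```

```text
[ -19.4   53.2   25.7  131.   113.7   26.1 -103.1] [-0.2 -0.8  1.4]
RB [ 596.2 -221.1] yaw -74.13 z 0.7
stop 34 [[134.9, -6.3, 10.7], [135.5, -4.7, 12.3], [136.4, -2.9, 13.6]]
bracket in bay [[63.1  0.3  0. ]] yaw -0.9 0.4125530399066799 17938
```

View pics/w28.png

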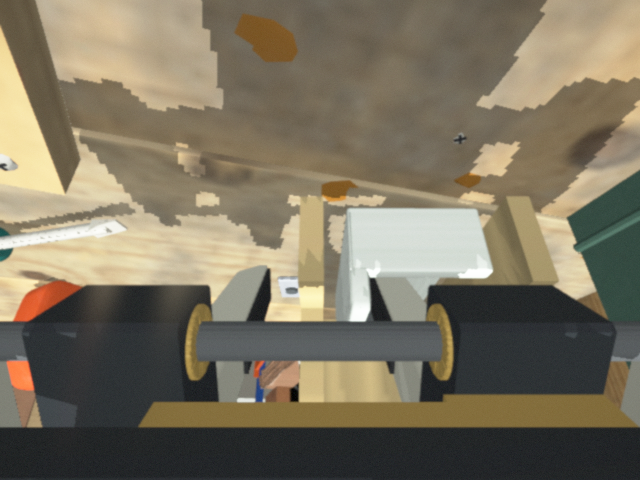

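Emit:
servo_tool([
  {"xyz":[-1.4,0,-1],"turn":[0,0,0],"gripper":0.5},
  {"xyz":[-1.4,0,-25],"turn":[0,0,0],"gripper":0.5},
  {"xyz":[0,0,-55],"turn":[0,0,0],"gripper":0.5},
  {"xyz":[3,2,-68],"turn":[0,0,0],"gripper":0.5},
  {"xyz":[3,2,-68],"turn":[0,0,0],"gripper":0.5},
])

```text
time: 31.45
tcp_pos: [0.5488, -0.199, 0.0897]
tool_rot: [[-0.194, 0.961, 0.196], [0.679, 0.276, -0.68], [-0.708, 0.002, -0.706]]
contact_force: [-0.0, -0.1, 0.3]
grip_width: 0.499
```

Run:
```python
from chk import *
s=r.observe(); print(s["joint_positions"].round(1),s["contact_force"].round(1))
look("RB","Rb",-1,64,"w29",.039)
go(pt("RB",-6,-39,18),-74.2,45,25)
```

```text
[-29.9  49.7  33.3 132.9 102.2  20.3 -94.2] [-0.  -0.1  0.3]
RB [ 596.1 -221.2] yaw -74.12 z 0.6
stop 697 [[134.9, -17.4, 12.5], [135.8, -7.2, 22.3], [136.6, 3.0, 31.7]]
bracket in bay [[63.1  0.   0. ]] yaw -0.6 0.30511963285734334 9768
t 31.5 d [31.2, 0.7, 45.0] rv [0.18, 0.08, 0.07] rows>= 0.88 TCP target [ 0.552 -0.209  0.036] F [-0.3 -0.3  0.2] grip 0.498
```

Emit:
servo_tool([
  {"xyz":[10,0.5,15],"turn":[0,0,0],"gripper":0.5},
  {"xyz":[21,0.7,30],"turn":[0.2,0,0],"gripper":0.5},
  {"xyz":[31,0.7,45],"turn":[0.2,0,0],"gripper":0.5},
  {"xyz":[31,0.7,45],"turn":[0.2,0,0],"gripper":0.5},
])

```text
time: 32.0
tcp_pos: [0.5515, -0.2104, 0.0346]
tool_rot: [[-0.194, 0.962, 0.19], [0.679, 0.271, -0.682], [-0.708, -0.003, -0.707]]
contact_force: [-0.2, 0.9, -0.3]
grip_width: 0.499
```

```bash
cat >> chk.py <<'E'
def tipin(b):
    s=r.observe(); tip=s["tcp_pos"]+s["tool_rot"][:,2]*.025; X,Y,a=POSE[b]; print("tip",(loc(tip[None],X,Y,np.radians(a))*1000).round(2),s["contact_force"].round(1),s["joint_positions"].round(1))
E
python3 - <<'E'
from chk import *
tipin("RB"); go(pt("RB",12,-39,18),-74.2,45,25)
E
```

```text
tip [[ -4.87 -40.07  16.92]] [-0.2  0.9 -0.3] [ -24.    54.4   25.8  132.1  109.8   25.6 -104. ]
t 32.0 d [-12.7, 1.0, 11.2] rv [-0.16, 0.04, 0.08] rows>= 0.27 TCP target [ 0.557 -0.226  0.036] F [-0.2  0.9 -0.3] grip 0.499
```

Emit:
servo_tool([
  {"xyz":[-3,1,2.6],"turn":[0,0,0],"gripper":0.5},
  {"xyz":[-6,1,5.3],"turn":[0,0,0],"gripper":0.5},
  {"xyz":[-9,1,8],"turn":[0,0,0],"gripper":0.5},
  {"xyz":[-12,1,11],"turn":[0,0,0],"gripper":0.5},
  {"xyz":[-14,1,13],"turn":[0,0,0],"gripper":0.5},
])

```text
time: 32.62
tcp_pos: [0.5577, -0.2287, 0.0354]
tool_rot: [[-0.194, 0.962, 0.19], [0.68, 0.271, -0.682], [-0.708, -0.003, -0.707]]
contact_force: [-0.6, 1.2, 1.6]
grip_width: 0.5
```

Run:
```python
from chk import *
tipin("RB"); look("RB","Rb",-1,74,"w30",.039)
```

```text
tip [[ 14.43 -39.02  17.77]] [-0.6  1.2  1.6] [ -21.9   54.3   26.   131.2  111.6   25.5 -103.7]
RB [ 596. -221.] yaw -74.06 z 0.6
stop 233 [[135.0, -15.6, 30.1], [136.0, -3.2, 32.0], [136.9, 8.2, 33.5]]
bracket in bay [[75.5  2.   0. ]] yaw 1.2 0.3054037818187418 7639
```

View pics/w30.png

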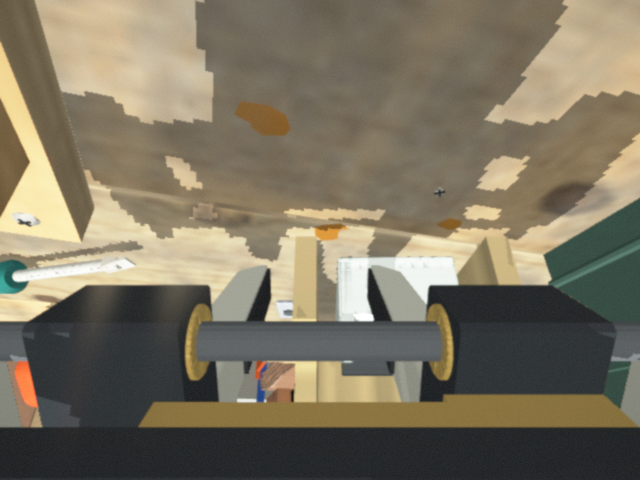

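Emit:
servo_tool([
  {"xyz":[-1,0,1],"turn":[0,0,0],"gripper":0.5},
  {"xyz":[-2,0,2],"turn":[0,0,0],"gripper":0.5},
  {"xyz":[-2,0,2],"turn":[0,0,0],"gripper":0.5},
])

```text
time: 33.05
tcp_pos: [0.5585, -0.2319, 0.0355]
tool_rot: [[-0.193, 0.963, 0.19], [0.679, 0.271, -0.682], [-0.708, -0.003, -0.706]]
contact_force: [-0.6, 0.4, -0.4]
grip_width: 0.499
```

Emit:
servo_tool([
  {"xyz":[-0.7,0,0.7],"turn":[0,0,0],"gripper":0.5},
  {"xyz":[-0.7,0,0.7],"turn":[0,0,0],"gripper":0.5},
])

```text
time: 33.3
tcp_pos: [0.5588, -0.2329, 0.0355]
tool_rot: [[-0.193, 0.963, 0.19], [0.679, 0.271, -0.682], [-0.708, -0.003, -0.706]]
contact_force: [-0.6, 0.3, -0.9]
grip_width: 0.499
```

Emit:
servo_tool([
  {"xyz":[-0.7,0,0.7],"turn":[0,0,0],"gripper":0.5},
  {"xyz":[-0.7,0,0.7],"turn":[0,0,0],"gripper":0.5},
])

```text
time: 33.55
tcp_pos: [0.559, -0.2335, 0.0354]
tool_rot: [[-0.194, 0.963, 0.19], [0.68, 0.271, -0.682], [-0.708, -0.003, -0.707]]
contact_force: [-1.5, 2.5, 0.2]
grip_width: 0.498
```

Contact begins (2.5 N). One more small nudge for seating.

Emit:
servo_tool([
  {"xyz":[-0.5,0,0.5],"turn":[0,0,0],"gripper":0.5},
  {"xyz":[-0.5,0,0.5],"turn":[0,0,0],"gripper":0.5},
])

```text
time: 33.8
tcp_pos: [0.5592, -0.2338, 0.0352]
tool_rot: [[-0.194, 0.962, 0.19], [0.68, 0.272, -0.681], [-0.707, -0.003, -0.707]]
contact_force: [-1.4, 5.5, 1.3]
grip_width: 0.498
```

Emit:
servo_tool([
  {"xyz":[10,0,-10],"turn":[0,0,0],"gripper":0.5},
  {"xyz":[24,0,-24],"turn":[0,0,0],"gripper":0.5},
  {"xyz":[15,0,-60],"turn":[0,0,0],"gripper":0.8},
  {"xyz":[5,0,-80],"turn":[0,0,0],"gripper":0.8},
  {"xyz":[5,0,-80],"turn":[0,0,0],"gripper":0.8},
])

```text
time: 34.42
tcp_pos: [0.5435, -0.1746, 0.0893]
tool_rot: [[-0.194, 0.962, 0.193], [0.679, 0.273, -0.681], [-0.708, -0.001, -0.707]]
contact_force: [0.2, -0.0, -0.8]
grip_width: 0.766
```

Run:
```python
from chk import *
tipin("RB"); look("RB","Rb",-1,79,"w31",.039)
c=r.capture("top"); save(c,"t31"); T=cloud(c); c=r.capture("side"); save(c,"s31"); S=cloud(c)
W0=[np.load("top0.npz")["W"],np.load("side0.npz")["W"]]
for q in ["sanding_block","driver_3","tape_measure","spanner_1"]:
    for n in ("top","side"):
        c_=None
        for d in r.look_for(q,n)[:1]: pass
```

```text
tip [[-41.48 -37.97  71.67]] [ 0.2 -0.  -0.8] [-33.7  50.3  34.8 133.3  97.3  19.  -91.9]
RB [ 596.1 -221.2] yaw -74.14 z 0.5
stop 929 [[134.8, -14.2, 12.9], [135.7, 0.8, 22.6], [136.6, 16.1, 31.7]]
bracket in bay [[79.8  2.8  0. ]] yaw 2.3 0.319409392454703 6462
```

View pics/w31.png

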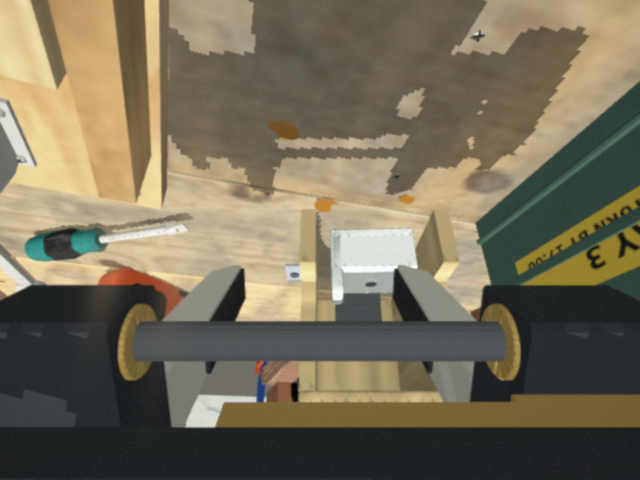

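View pics/t31.png

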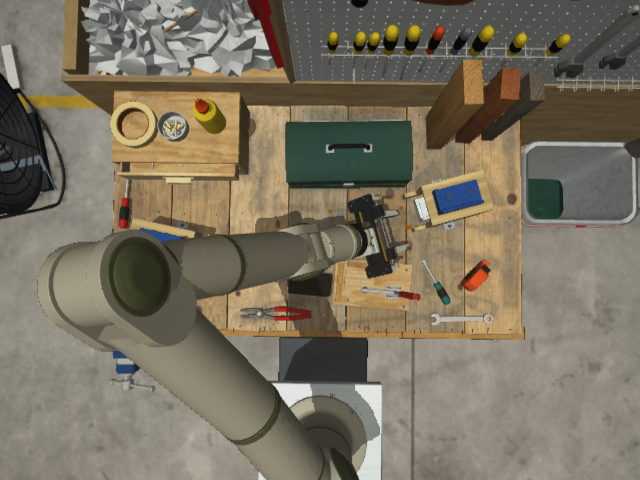

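View pics/s31.png

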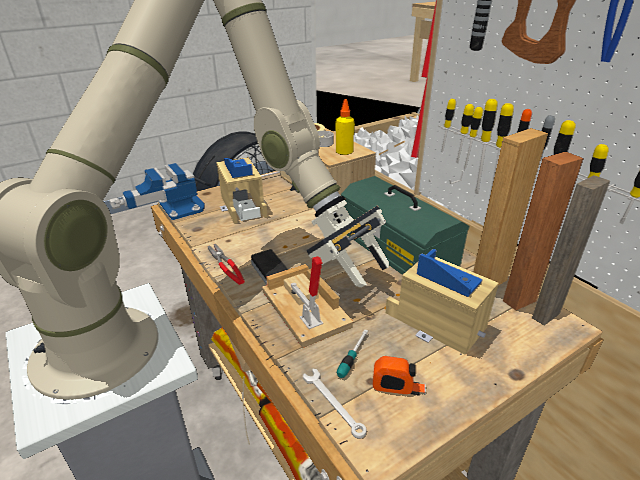

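Run:
```python
from h import *
s=r.observe(); print(s["time"],s["contact_force"].round(1),s["joint_vel"].round(2)); print(r.sign_off())
```

```text
34.975 [-1.1 -0.1  0.8] [-0.13 -0.2   0.06  0.   -0.12 -0.01  0.15]
the job is handed in; nothing more can be done
None
```

Both brackets are in the bays of their own hand, nose first and base plate down, each against its stop. I handed the job in at 35 s of the 72 s allowed.

| Last wrist-camera check | Left bracket | Right bracket |
|---|---|---|
| Nose behind the mouth | 117.3 mm | 134.8 mm at its middle |
| Stop face behind the mouth | 117.2 mm | 135.7 mm |
| Off the bay's centre line | 1.7 mm | 2.8 mm |
| Skew to the bay | 0° | 2.3° |
| Final push force | about 6 N | about 6 N |

- **Right stop:** my first push at the right bracket rose to about 19 N. The stop face measured 134.0 mm before that push and 135.7 mm after, so it slid back roughly 1.7 mm (the limit is 5 mm).
- **Right bracket skew:** that same push left the bracket wedged at 5.5°. I hooked it back off the stop with a finger and pushed it in again gently. The 2.3° left over means it does not sit perfectly square.
- **Surroundings:** the tools looked unmoved in the last top and side pictures; I did not measure their positions again. The gripper was clear of everything and the measured force was near zero.
- **Disagreements:** some bracket and bay fits taken while the fingers blocked the view were wrong. One gave the wrong sense of skew, which led to that hard push. The table uses only clear views.

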